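# Line up offcuts against a stop with a straightedge

## Robot

A 6-joint arm with a two-finger parallel gripper is mounted at the origin on the work surface; the furniture and walls round the work are solid. World frame = base frame: x ahead of the robot, y to its left, z up, the work surface at z = 0. Lengths are in m, angles in rad, forces in N, time in s.
With the tool pointing down it reaches from about 0.25 to 0.775 m from the base axis. Payload 4 kg.
Tool frame: the origin (TCP) lies at the very end of the fingers, on their centre line; the grasp point (between the pads) lies 19 mm behind it (tcp_to_grasp is the z of the grasp point in the tool frame, in m); z points along the fingers, y is the direction in which the jaws open and shut (so a half turn about z gives the same grasp; the last joint's range is limited). The gripper opens to 94 mm and grips with 3 to 60 N. Pads are 16 mm wide; open, the fingers measure 119 mm over their backs; the gripper's body (75 mm by 177 mm) begins 78 mm behind the grasp point.
Start: joints at [-1.312, 0.087, 1.371, -0, 1.684, -0.103], TCP at [0.195, -0.514, 0.171] pointing down, gripper open.
Joint ranges: [-3.1, 3.1], [-0.76, 2.03], [0.27, 2.55], [-1.08, 4.22], [0.17, 2.65], [-2.57, 2.57]. Speed limits (rad/s): [2.79, 2.79, 3.14, 3.14, 3.14, 3.14].

## Interface

Orientations are given as a unit quaternion [x, y, z, w].
In Python, from cell import sense, snapshot, get_calibration, finish_job, find_in, tcp_to_grasp gives the robot as it stands. The module is installed in compiled form; this text tells all that it offers.
- The arm moves only by the tool apply_moves, never from a script. Its argument "steps" is a list of rows, each an object of numbers: "gripper": the opening, from 0 (shut) to 1 (fully open); "x", "y", "z": the shift along the tool's x, y, z scaled (see below); "roll": the turn about the tool's z scaled (see below). A call has exactly 8 rows; each row shifts and turns the commanded pose from where the row before left it, along the tool's axes as they then stand; what a row does not reach is not made up. The controller multiplies each number of a shift by 3 cm and each number of a turn by 10 degrees. A row lasts 1/8 s, in which the tool goes at most 62.5 mm and 10.7 degrees, less where a joint would pass 70% of its speed; a pose out of reach is approached as far as the arm can. A call with a number of a shift or a turn outside -1 to 1 is refused whole. A call with a gripper value outside its range is refused whole. The fingers move at their own pace and stop on an object; "squeeze" is the grip in N (left out, the last holds). Time passes only in rows, so rows that do not move let the fingers close, or fill a call up. It gives the time, the measured TCP pose, the force and the opening at its end, in the units of the state.
- sense(): the state, without advancing time (a new reading comes with each control period).
- snapshot(name): name is "scene" or "top" or "wrist"; returns (picture, depth): 420x560x3 uint8, red, green, blue; 420x560 float32, m along the optical axis (not along the pixel's ray), 0 where there is no reading.
- get_calibration(name): a dict with "fx", "fy", "cx", "cy" (pixels), "k1" (the pictures are not rectified: a ray, as slopes to the right and down, at radius r is drawn at 1 + k1 r^2 times it, then the intrinsics apply), "rvec" (rotation vector, rad) and "tvec" (3), from world to camera coordinates, as OpenCV has them; the wrist camera has in their place "tool_from_camera" (4x4, takes a point from camera to tool coordinates, whose origin is the TCP and whose axes are the flange's). Camera axes: x right, y down, z forward; pixel columns grow to the right and rows downward; lengths in m; the calibration is good to about 2 mm. A picture is of the moment at which its call begins: read the wrist's pose just before it. get_calibration takes no time and is no camera call.
- finish_job(): hands the job in, once; it reports no verdict.
Trained networks look in the newest picture that a camera, given by its name, has taken for a name from the list of things; names that differ only in an ending like _2 or _b are one class to them, and where a whole thing is asked for, a point or a joint stands for the part that bears it (a point fixed in the world has none). Each returns a list of dicts, best first, with "score" (0 to 1); they miss things now and then, are a little off and sometimes report something else, mostly with a low value. They report only what shows in the picture. A call takes as long as a camera call. They do not tell look-alikes from the thing itself.
- find_in(query, camera): "rect" ([centre column, centre row, width, height] in pixels, round what is visible of it).
The state is a dict: "clock": time; "qpos": joint angles; "dq": joint speeds; "joint_torque": joint torques, N m; "tool_pos": TCP position; "eef_rot": TCP orientation; "ft_force": force on the tool from outside, world axes, zero at the start; "moment": the same for the moment, N m; "grip_width": finger opening in m.
Only numpy, scipy, OpenCV 4.12 (cv2) and the standard library are available. Lean on these libraries where they do the work, as an engineer would, in place of code of your own. Each camera call takes 0.05 s, during which the arm holds its last target.

## Task

Pick up the straightedge by its grip and use its long edge to push the three loose box-section offcuts together, end-on, up against the clamped fence, touching them with the straightedge only. Press the row home so that all three offcuts bear evenly on the fence at the same time for a moment: a steady push of about 10 to 15 N in all, not more. Then draw the straightedge back without disturbing the row, lay it flat on the table a good hand's width (10 cm) clear of the offcuts and let go; leave the other things on the table alone.

Things in the scene. Friction and masses are not known exactly. Their poses are not given: they have to be found in the camera images.
- fence_base: Fence: dark steel bar 220 mm long (y), 30 mm deep (x), 12 mm high, on two tongues with black clamp knobs (31 mm high) behind; bolted and clamped, rigid. z up; +x towards the offcuts. Origin on the table, mid-length. The bar's upright working face looks to +x and is clamped somewhere from 5 to 41 mm on the +x side of the origin: where is not reported, see it or feel for it.
- straightedge: Straightedge, about 0.45 kg: flat steel blade 64 x 180 x 12 mm thick with an upright black grip along its middle (14 mm thick in x, 110 mm long in y, from 12 to 62 mm above its underside). Origin at the centre of its underside; y along its 180 mm length, z up. Both long edges (x = -32 and +32 mm) are true. It starts lying flat beyond the offcuts as seen from the fence, its length roughly along the fence's.
- straightedge_grip (a point): Point on the straightedge's grip to take hold of: middle of the grip's length and thickness, 44 mm above the straightedge's underside; axes as the straightedge's. Close the fingers across the 14 mm thickness (along x). Gripped here, fingertips that reach up to 12 mm below this point stay above the 30 mm high offcuts.
- offcut0_mid (a point): Short bright aluminium box-section offcut, 30 x 60 x 30 mm high (y is its 60 mm length), open-ended, about 40 to 60 g, loose between the fence and the straightedge, in the place at the fence's -y end of the row (about y = -52 mm there). This point is its centre, 15 mm above its underside. Home, its 60 mm length is square to the bar with one 30 mm wide end face flat on the fence's working face, so this point is 30 mm from that face.
- offcut0: The same offcut; origin at the centre of its underside, y along its 60 mm length.
- offcut1_mid (a point): Short bright aluminium box-section offcut, 30 x 60 x 30 mm high (y is its 60 mm length), open-ended, about 40 to 60 g, loose between the fence and the straightedge, in the middle place of the row (about y = 0 at the fence). This point is its centre, 15 mm above its underside. Home, its 60 mm length is square to the bar with one 30 mm wide end face flat on the fence's working face, so this point is 30 mm from that face.
- offcut1: The same offcut; origin at the centre of its underside, y along its 60 mm length.
- offcut2_mid (a point): Short bright aluminium box-section offcut, 30 x 60 x 30 mm high (y is its 60 mm length), open-ended, about 40 to 60 g, loose between the fence and the straightedge, in the place at the fence's +y end of the row (about y = +52 mm there). This point is its centre, 15 mm above its underside. Home, its 60 mm length is square to the bar with one 30 mm wide end face flat on the fence's working face, so this point is 30 mm from that face.
- offcut2: The same offcut; origin at the centre of its underside, y along its 60 mm length.
- v_block: Bystander: grey V-block 45 x 50 x 42 mm; origin at the centre of its underside. Leave alone.
- tape_measure: Bystander: tape measure 38 x 99 x 65 mm; origin at the centre of its underside. Leave alone.
- angle_iron: Bystander: dark angle-iron offcut 40 x 110 x 40 mm; origin at the centre of its underside. Leave alone.
Mind the look-alikes: they are no part of the job. What is shaped like the offcut2 but green, pink or yellow is not meant.

How it is judged:
On the way:
1. the three offcuts are pressed by the straightedge against the fence, all bearing on it at once (over 2 N each) (contact force between each of offcut0, offcut1, offcut2 and fence_base above 2 N and contact force between each of offcut0, offcut1, offcut2 and straightedge above 2 N), for 0.2 s.
At the end, for the whole second after the job is handed in: Offcuts upright, at rest at the fence, side by side in line (centres level within 2.5 mm, 33 to 74 mm out from the fence's origin, square within 0.04 rad); straightedge flat on the table, at rest, released, its centre over 140 mm from each offcut's centre (x of offcut0_mid in the frame of fence_base between 0.033 and 0.074 m and y of offcut0_mid in the frame of fence_base between -0.1 and 0.1 m and angle between the y axis of each of offcut0_mid, offcut1_mid, offcut2_mid and the x axis of fence_base, either way round below 0.04 rad and angle between each of offcut0_mid, offcut1_mid, offcut2_mid's own z axis and vertical below 0.05 rad and linear speed of each of offcut0, offcut1, offcut2, straightedge below 0.01 m/s and y of offcut0_mid in the frame of offcut1_mid between -0.0025 and 0.0025 m and x of offcut1_mid in the frame of fence_base between 0.033 and 0.074 m and y of offcut1_mid in the frame of fence_base between -0.1 and 0.1 m and x of offcut2_mid in the frame of fence_base between 0.033 and 0.074 m and y of offcut2_mid in the frame of fence_base between -0.1 and 0.1 m and y of offcut2_mid in the frame of offcut1_mid between -0.0025 and 0.0025 m and horizontal distance between straightedge and offcut0_mid above 0.14 m and horizontal distance between straightedge and offcut1_mid above 0.14 m and horizontal distance between straightedge and offcut2_mid above 0.14 m and height (world z) of straightedge below 0.004 m and angle between straightedge's own z axis and vertical below 0.06 rad and contact force between the fingers and straightedge below 0.1 N); the robot touches nothing.
It fails at once if the fence is loaded with more than 20 N (contact force between fence_base and anything else above 20 N).
It fails at once if the gripper or arm touches an offcut (contact force between any of the fingers, the arm and offcut0 above 0.2 N or contact force between any of the fingers, the arm and offcut1 above 0.2 N or contact force between any of the fingers, the arm and offcut2 above 0.2 N).
It fails at once if an offcut is tipped (angle between any of offcut0_mid, offcut1_mid, offcut2_mid's own z axis and vertical above 0.35 rad).
It fails at once if a bystander is moved over 15 mm (distance of any of v_block, tape_measure, angle_iron from where it was at the start of the episode above 0.015 m).
It also fails if it takes over 56 s, if anything falls off the work surface, if the arm or the gripper's body presses on something with over 40 N, if the wrist force passes 120 N, or if a joint passes its speed limit or range.

## Working session

There is one attempt and no reset: what is moved stays moved. The work goes in short steps, Python scripts to look and compute and a tool call to move; the robot and the scene stay as the last step left them, time stands still between calls to the robot, and variables do not carry over. Pictures are saved under pics/ and viewed, and the job is handed in when it is done.

Besides the shell and the picture viewer there is one more tool, called in YAML: its name, and indented under it one key for each argument. apply_moves: Moves the arm, as the interface text tells. Shifts and turns lie within -1 to 1; 1 stands for 3 cm of shift or 10 degrees of turn. Its arguments: {"type":"object","properties":{"steps":{"type":"array","items":{"type":"object","properties":{"gripper":{"type":"number"},"x":{"type":"number","minimum":-1,"maximum":1},"y":{"type":"number","minimum":-1,"maximum":1},"z":{"type":"number","minimum":-1,"maximum":1},"roll":{"type":"number","minimum":-1,"maximum":1}}}},"squeeze":{"type":"number"}},"required":["steps"]}

```bash
mkdir -p pics; cat > h.py <<'E'
import numpy as np, cv2
from cell import *
def snap(n,f):
    p,d=snapshot(n); cv2.imwrite(f'pics/{f}.png',p[:,:,::-1]); np.save(f'pics/{f}.npy',d); return p,d
def cam(n):
    c=get_calibration(n); return c
def ray(c,u,v):
    xd=(np.asarray(u,float)-c['cx'])/c['fx']; yd=(np.asarray(v,float)-c['cy'])/c['fy']
    x,y=xd.copy(),yd.copy()
    for _ in range(20):
        s=1+c['k1']*(x*x+y*y); x=xd/s; y=yd/s
    return x,y
def w2c(c):
    R=cv2.Rodrigues(np.array(c['rvec'],float))[0]; return R,np.array(c['tvec'],float).ravel()
def atz(c,u,v,z):
    x,y=ray(c,u,v); R,t=w2c(c); o=-R.T@t; d=np.stack([x,y,np.ones_like(x)],-1)@R
    return o+d*((z-o[2])/d[...,2])[...,None]
def cloud(c,d):
    v,u=np.mgrid[:d.shape[0],:d.shape[1]]; x,y=ray(c,u,v); R,t=w2c(c)
    P=np.stack([x*d,y*d,d],-1); return (P-t)@R
def proj(c,P):
    R,t=w2c(c);q=np.atleast_2d(P)@R.T+t;x=q[:,0]/q[:,2];y=q[:,1]/q[:,2];s=1+c['k1']*(x*x+y*y)
    return np.stack([c['fx']*x*s+c['cx'],c['fy']*y*s+c['cy']],-1)
E
python3 - <<'E'
from h import *
print(sense(), tcp_to_grasp)
for n in('scene','top'):
    snap(n,n+'0'); print(get_calibration(n))
E
```

```text
{'clock': 0.0, 'qpos': array([-1.31208982e+00,  8.79247833e-02,  1.37222105e+00, -3.07437913e-06,
        1.68358961e+00, -1.03112852e-01]), 'dq': array([3.25538035e-05, 3.40313107e-04, 2.95766859e-04, 1.41377509e-03,
       1.40036025e-03, 1.78272804e-04]), 'joint_torque': array([ 1.80025545e-04, -3.40174913e+01, -3.02427649e+01,  7.19479448e-02,
        3.29937553e-02, -1.83836364e-04]), 'tool_pos': array([ 0.19451755, -0.51379961,  0.16953762]), 'eef_rot': array([ 9.83679892e-01,  1.79924211e-01, -8.47897384e-05, -1.06803148e-03]), 'ft_force': array([-0.03307827,  0.11379213, -0.13804914]), 'moment': array([ 0.01062891, -0.00177718,  0.00720799]), 'grip_width': 0.09432413785771152} -0.0188
{'fx': 529.1242562733636, 'fy': 529.1242562733636, 'cx': 279.2450086364685, 'cy': 205.9997032068066, 'k1': -0.02415021812901582, 'rvec': array([ 0.76373775, -2.45108655,  1.27206234]), 'tvec': array([0.45577126, 0.22779774, 1.09913709])}
{'fx': 425.00739911649526, 'fy': 425.00739911649526, 'cx': 272.5520034493057, 'cy': 210.280257603299, 'k1': -0.08468469079804256, 'rvec': array([ 2.16708428, -2.10582248,  0.19412318]), 'tvec': array([-0.04939748,  0.55828039,  1.34576834])}
```

View pics/scene0.png

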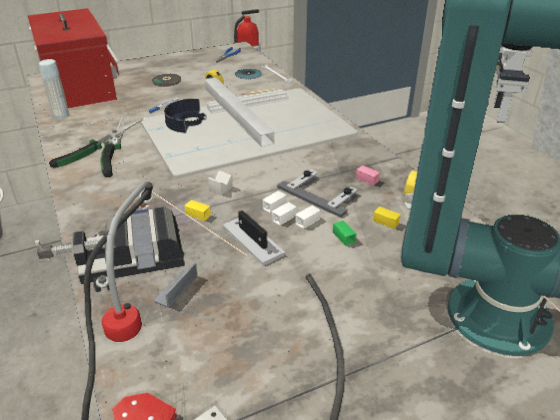

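View pics/top0.png

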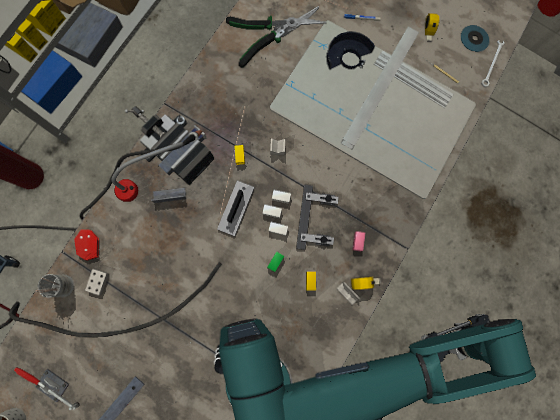

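The top view shows the following:

- **Straightedge:** around (236,208), with its black grip.
- **Bright offcuts:** (281,197), (271,211) and (278,229).
- **Fence bar:** x≈305, rows 186–248, with its knobs to the right.
- **Look-alikes to leave alone:** green (275,262), yellow (311,281), yellow (239,155), pink (359,241). The V-block (278,148) is also pale but notched.

I choose the three white/aluminium pieces between fence and straightedge, and will check them in a crop.

```bash
python3 - <<'E'
from h import *
p=cv2.imread('pics/top0.png'); cv2.imwrite('pics/crop0.png',cv2.resize(p[140:290,200:370],None,fx=4.5,fy=4,interpolation=cv2.INTER_CUBIC))
c=get_calibration('top'); d=np.load('pics/top0.npy'); W=cloud(c,d)
hsv=cv2.cvtColor(p,cv2.COLOR_BGR2HSV)
for (u,v) in [(281,197),(271,211),(278,229),(236,208),(305,217),(320,199),(318,239),(250,240),(330,215),(278,148)]:
    print((u,v),W[v,u].round(4),hsv[v,u])
# segment by height
z=W[...,2]
for name,(a,b,e,f),(lo,hi) in [('off',(262,186,296,240),(.022,.04)),('grip',(215,175,260,240),(.045,.075)),('blade',(212,175,260,242),(.006,.02)),('fencebar',(296,182,312,252),(.006,.02))]:
    m=np.zeros(z.shape,np.uint8); m[b:f,a:e]=((z>lo)&(z<hi))[b:f,a:e]
    n,l,s,ct=cv2.connectedComponentsWithStats(m)
    for i in range(1,n):
        if s[i,4]<20: continue
        pts=W[l==i]; r=cv2.minAreaRect(pts[:,:2].astype(np.float32)*1000)
        print(name,s[i],r,np.median(pts[:,2]).round(4))
E
```

```text
(281, 197) [ 0.6085 -0.0605  0.03  ] [ 24  17 214]
(271, 211) [ 0.56   -0.0284  0.0301] [ 21  19 215]
(278, 229) [ 0.5005 -0.0532  0.0299] [ 26  17 213]
(236, 208) [0.5638 0.0869 0.0466] [0 0 4]
(305, 217) [ 0.5461 -0.1433  0.0119] [60  4 69]
(320, 199) [ 0.6076 -0.1924  0.0201] [ 30   2 160]
(318, 239) [ 0.4721 -0.1869  0.0206] [120   4  63]
(250, 240) [0.4643 0.039  0.0009] [ 18  44 115]
(330, 215) [ 0.5565 -0.2287  0.0051] [19 39 92]
(278, 148) [ 0.7807 -0.0462  0.0248] [ 21  25 161]
off [272 190  19  12 164] ((612.9683227539062, -60.33668518066406), (59.86866760253906, 31.146785736083984), 81.59918212890625) 0.0297
off [262 205  20  13 165] ((561.0967407226562, -30.29384994506836), (59.990264892578125, 31.045581817626953), 78.3165283203125) 0.0293
off [269 222  19  13 169] ((502.6728820800781, -52.852596282958984), (59.30551528930664, 30.415727615356445), 77.69737243652344) 0.0293
grip [227 190  16  32 161] ((571.0885620117188, 91.80558013916016), (14.265893936157227, 110.4083023071289), 70.27070617675781) 0.0603
blade [217 181  37  55 791] ((570.1476440429688, 89.94050598144531), (68.80464935302734, 180.05516052246094), 70.58576202392578) 0.0113
fencebar [296 185  16  65 568] ((546.6180419921875, -149.35098266601562), (48.532806396484375, 218.71438598632812), 83.2469253540039) 0.0123
```

View pics/crop0.png

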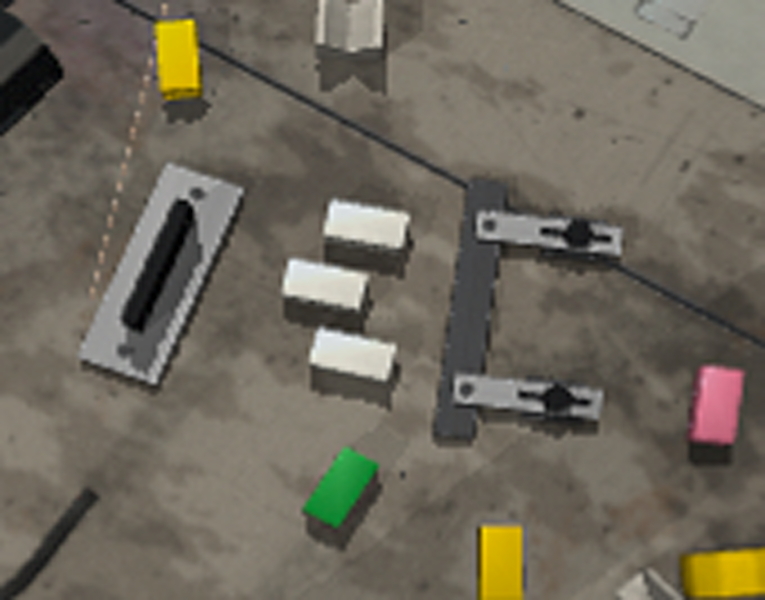

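The crop confirms three white box sections, the straightedge (grip centre about (571,91) mm, 14×110 mm as given) and the fence bar. Next I'll fit the fence face accurately.

```bash
cat >> h.py <<'E'
def plan(rows, pos, q):
    """simulate rows -> final xy z heading of tool x"""
    pos=np.array(pos,float); from scipy.spatial.transform import Rotation as Ro
    R=Ro.from_quat(q)
    for r in rows:
        pos=pos+R.apply(0.03*np.array([r.get('x',0),r.get('y',0),r.get('z',0)])); R=R*Ro.from_euler('z',10*r.get('roll',0),degrees=True)
    return pos,R
def heading(q):
    from scipy.spatial.transform import Rotation as Ro
    x=Ro.from_quat(q).as_matrix()[:,0]; return np.degrees(np.arctan2(x[1],x[0]))
E
python3 - <<'E'
from h import *
p=cv2.imread('pics/top0.png'); c=get_calibration('top'); g=cv2.GaussianBlur(cv2.cvtColor(p,cv2.COLOR_BGR2GRAY),(3,3),0).astype(float)
L=[];Rr=[]
for v in range(190,246):
    # left edge (bright->dark)
    row=g[v]; xc=307-(v-190)*0.14
    a=int(xc-12); dif=row[a+1:a+14]-row[a:a+13]; i=dif.argmin()
    s=dif[max(i-1,0):i+2]; u=a+max(i-1,0)+0.5+(np.arange(len(s))*-s).sum()/(-s).sum()
    L.append((u,v))
L=np.array(L); P=atz(c,L[:,0],L[:,1],.012)[:,:2]*1000
for it in range(5):
    k=np.polyfit(P[:,0],P[:,1],1); r=P[:,1]-np.polyval(k,P[:,0]); m=abs(r)<max(2,1.5*np.median(abs(r))); P=P[m]
print('face line y=',k,'deg',np.degrees(np.arctan(k[0])),len(P),r.std())
for x in (500,550,600): print(x,np.polyval(k,x))
# depth edge
W=cloud(c,np.load('pics/top0.npy')); 
for v in range(190,246,6):
    z=W[v,294:318,2]; print(v,(z*1000).round().astype(int))
print(find_in('fence_base','top')[:2])
E
```

```text
face line y= [ -0.10801229 -64.93687483] deg -6.164748577541819 55 0.9781171757026402
500 -118.94302061364132
550 -124.34363519237507
600 -129.7442497711088
190 [-1  2 -4  4 -3 -4 -4 -4  1  1  9 11  8 13 12 13 11 15  2 -4  3 -7  1 -2]
196 [-4 -3 -2 -6  1  2 -1 -4  1 11  9 14 15 22 25 23 17 22 22 14 19 15 19 15]
202 [-2 -2  6 -6 -1 -5  0 -3 14 13  7 10  7 12  8 16 11 -3 -3 -3  1 -6 -6 -1]
208 [-4 -6 -4 -4  4  2  2 14  8 17  7 10 11 16 12 10  4 -1  5  1 -3 -5 -2 -2]
214 [-5 -1 -1 -6 -1  1  5 10  9 17 12  2  8 13 10 13  4  0  1  7 -1  3 -1 -4]
220 [-1  2 -2 -3 -1 -4 17  6 17 17  8 11 14  8 17 -1 -4  1  0  8 -5 -2  1  1]
226 [   1   -2    0   -2   -4   10   13   11    8   11   18   13 1422   15
   -4    4    6   -1    3    0   -1    2    1   -1]
232 [ 2  1 -5 -7 10 13 19 12  8 11  7  8 15 -2  0 -2  2 -2 -3 -3 -2  4 -5  7]
238 [ 4 -5  0  6 11 10 10 21 17 22 15 17 16 14 22 14 21 16 14 15 19 19 18 17]
244 [-3  0 -1 12  9 11 13  9  8 11 15 11 -5 -1 -2  0 -2 -2  0 -1 -6  4 11 11]
[{'rect': [318.9, 217.4, 46.5, 62.1], 'score': 0.89}]
```

apply_moves:
  steps:
    - {"gripper": 1, "x": 0.98, "y": -0.75}
    - {"gripper": 1, "x": 0.98, "y": -0.75}
    - {"gripper": 1, "x": 0.98, "y": -0.75}
    - {"gripper": 1, "x": 0.98, "y": -0.75}
    - {"gripper": 1, "x": 0.98, "y": -0.75}
    - {"gripper": 1, "x": 0.98, "y": -0.75}
    - {"gripper": 1, "x": 0.98, "y": -0.75}
    - {"gripper": 1, "x": 0.98, "y": -0.75}

```text
$.steps[0]: bad value
```

apply_moves:
  steps:
    - {"gripper": 1, "x": 0.98, "y": -0.75}
    - {"gripper": 1, "x": 0.98, "y": -0.75}
    - {"gripper": 1, "x": 0.98, "y": -0.75}
    - {"gripper": 1, "x": 0.98, "y": -0.75}
    - {"gripper": 1, "x": 0.98, "y": -0.75}
    - {"gripper": 1, "roll": 1}
    - {"gripper": 1, "roll": 1}
    - {"gripper": 1, "roll": 1}

```text
$.steps[0]: bad value
```

```bash
python3 - <<'E'
from h import *
s=sense();print(s['clock'],s['tool_pos'],heading(s['eef_rot']),s['qpos'],s['ft_force'])
snap('wrist','w1'); c=get_calibration('wrist'); print(c)
E
```

```text
0.15 [ 0.1945483  -0.51392892  0.16977255] 20.729820660109656 [-1.31209642e+00  8.77994986e-02  1.37189283e+00 -2.42106803e-06
  1.68360665e+00 -1.03104132e-01] [ 0.40296143 -0.05926616  0.46111048]
{'fx': 329.2415262045074, 'fy': 329.2415262045074, 'cx': 283.6245923533563, 'cy': 208.68518979463335, 'k1': -0.02838953373988143, 'tool_from_camera': array([[ 6.23846447e-04, -9.60141677e-01, -2.79513097e-01,
         8.19624963e-02],
       [ 9.99999238e-01,  3.01307749e-04,  1.19689506e-03,
         3.84815071e-04],
       [-1.06496937e-03, -2.79513630e-01,  9.60141134e-01,
        -2.12834684e-01],
       [ 0.00000000e+00,  0.00000000e+00,  0.00000000e+00,
         1.00000000e+00]])}
```

View pics/w1.png

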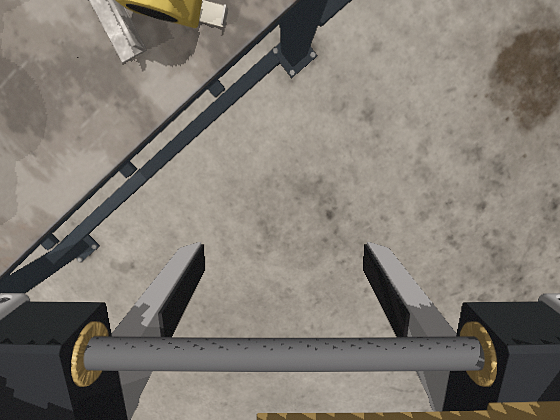

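Both calls were refused, so the arm is still at its start and the wrist picture shows only bare table edge and rail. Perhaps every field has to be given.

apply_moves:
  steps:
    - {"gripper": 1, "x": 0.98, "y": -0.75, "z": 0, "roll": 0}
    - {"gripper": 1, "x": 0.98, "y": -0.75, "z": 0, "roll": 0}
    - {"gripper": 1, "x": 0.98, "y": -0.75, "z": 0, "roll": 0}
    - {"gripper": 1, "x": 0.98, "y": -0.75, "z": 0, "roll": 0}
    - {"gripper": 1, "x": 0.98, "y": -0.75, "z": 0, "roll": 0}
    - {"gripper": 1, "x": 0.98, "y": -0.75, "z": 0, "roll": 0}
    - {"gripper": 1, "x": 0.98, "y": -0.75, "z": 0, "roll": 0}
    - {"gripper": 1, "x": 0.98, "y": -0.75, "z": 0, "roll": 0}

```text
clock: 1.2
tool_pos: [0.3513, -0.2616, 0.1706]
eef_rot: [0.984, 0.18, 0.0, 0.0]
ft_force: [0.6, -0.6, 0.3]
grip_width: 0.0938
```

apply_moves:
  steps:
    - {"gripper": 1, "x": 0.98, "y": -0.75, "z": 0, "roll": 0}
    - {"gripper": 1, "x": 0.98, "y": -0.75, "z": 0, "roll": 0}
    - {"gripper": 1, "x": 0.98, "y": -0.75, "z": 0, "roll": 0}
    - {"gripper": 1, "x": 0.98, "y": -0.75, "z": 0, "roll": 0}
    - {"gripper": 1, "x": 0.98, "y": -0.75, "z": 0, "roll": 0}
    - {"gripper": 1, "x": 0, "y": 0, "z": 0, "roll": 1}
    - {"gripper": 1, "x": 0, "y": 0, "z": 0, "roll": 1}
    - {"gripper": 1, "x": 0, "y": 0, "z": 0, "roll": 1}

```text
clock: 2.2
tool_pos: [0.4485, -0.1053, 0.1704]
eef_rot: [0.997, -0.083, -0.0, -0.0]
ft_force: [-0.6, -0.4, -0.6]
grip_width: 0.094
```

```bash
python3 - <<'E'
from h import *
s=sense();print(s['clock'],s['tool_pos'],heading(s['eef_rot']),s['qpos'],s['ft_force'])
np.savez('pics/w2s.npz',p=s['tool_pos'],q=s['eef_rot'])
snap('wrist','w2')
E
```

```text
2.2 [ 0.44848277 -0.10526581  0.1703931 ] -9.57080472210105 [-3.53627812e-01 -1.13029264e-01  1.56926339e+00 -1.07384488e-04
  1.68589585e+00  1.38419826e+00] [-0.56296998 -0.3778965  -0.55612827]
```

View pics/w2.png

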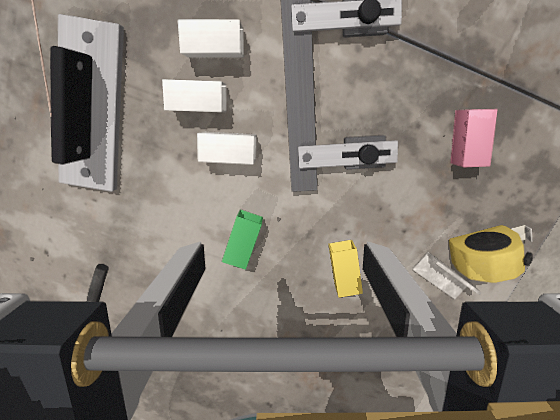

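The wrist view shows the fence edge from (285,0) to (292,190), offcuts at (211,37), (195,96) and (227,149), and the straightedge at (90,100). I'll fit all of them from here.

```bash
cat >> h.py <<'E'
from scipy.spatial.transform import Rotation as Ro
def wcloud(c,d,pos,q):
    v,u=np.mgrid[:d.shape[0],:d.shape[1]]; x,y=ray(c,u,v); T=np.array(c['tool_from_camera'])
    P=np.stack([x*d,y*d,d],-1)@T[:3,:3].T+T[:3,3]
    return P@Ro.from_quat(q).as_matrix().T+pos
def watz(c,u,v,z,pos,q):
    x,y=ray(c,u,v); T=np.array(c['tool_from_camera']); R=Ro.from_quat(q).as_matrix()
    d=np.stack([x,y,np.ones_like(x)],-1)@T[:3,:3].T@R.T; o=R@T[:3,3]+pos
    return o+d*((z-o[2])/d[...,2])[...,None]
def fitline(P):
    for it in range(6):
        k=np.polyfit(P[:,0],P[:,1],1); r=P[:,1]-np.polyval(k,P[:,0]); m=abs(r)<max(.8,2.5*np.median(abs(r))); P=P[m]
    return k,r.std(),len(P)
E
python3 - <<'E'
from h import *
s=np.load('pics/w2s.npz'); c=get_calibration('wrist'); p=cv2.imread('pics/w2.png'); W=wcloud(c,np.load('pics/w2.npy'),s['p'],s['q'])*1000
z=W[...,2]
print('table',np.median(z[200:230,60:200]))
for name,(a,b,e,f),(lo,hi) in [('off',(155,5,262,175),(22,40)),('grip',(30,30,110,180),(50,75)),('blade',(30,5,130,200),(5,20))]:
    m=np.zeros(z.shape,np.uint8); m[b:f,a:e]=((z>lo)&(z<hi))[b:f,a:e]
    n,l,st,ct=cv2.connectedComponentsWithStats(m)
    for i in range(1,n):
        if st[i,4]<200: continue
        pts=W[l==i]; r=cv2.minAreaRect(pts[:,:2].astype(np.float32)); print(name,st[i],r,np.median(pts[:,2]).round(1))
g=cv2.GaussianBlur(cv2.cvtColor(p,cv2.COLOR_BGR2GRAY),(3,3),0).astype(float)
def edge(v0,v1,u0,u1,sign,z):
    L=[]
    for v in range(v0,v1):
        xc=u0+(u1-u0)*(v-v0)/(v1-v0); a=int(xc-7); dif=sign*(g[v,a+1:a+15]-g[v,a:a+14]); i=int(np.clip(dif.argmax(),1,12)); w=np.clip(dif[i-1:i+2],0,None)+1e-6
        L.append((a+i-1+.5+(np.arange(3)*w).sum()/w.sum(),v))
    L=np.array(L); return watz(c,L[:,0],L[:,1],z,s['p'],s['q'])[:,:2]*1000
for nm,ar in [('fence face',(3,185,284,291,-1,.012)),('blade near',(30,185,124,117,-1,.012)),('grip R',(60,155,91,90,1,.062))]:
    k,sd,n=fitline(edge(*ar)); print(nm,k,'deg',np.degrees(np.arctan(k[0])),sd,n,[round(np.polyval(k,x),1) for x in(500,550,570,600)])
E
```

```text
table -1.4695884153437255
off [ 178   19   63   36 2129] ((614.0512084960938, -59.28953170776367), (61.06959915161133, 31.27334976196289), 81.03346252441406) 28.7
off [ 162   79   60   33 1788] ((562.4700927734375, -29.401626586914062), (60.16571807861328, 30.420804977416992), 78.19738006591797) 28.8
off [ 197  132   58   32 1631] ((504.38677978515625, -51.736572265625), (60.34712219238281, 30.296701431274414), 77.39645385742188) 28.6
grip [  50   46   22  119 2310] ((571.4537963867188, 92.5481185913086), (15.581377983093262, 110.0547103881836), 70.16796875) 59.8
blade [  58   14   65  177 6748] ((571.6516723632812, 92.4711685180664), (65.58604431152344, 180.7430419921875), 70.34774017333984) 10.6
fence face [ -0.10543841 -66.48914271] deg -6.018937191405895 0.2954921172822154 179 [np.float64(-119.2), np.float64(-124.5), np.float64(-126.6), np.float64(-129.8)]
blade near [ -0.35428082 260.92352949] deg -19.508260020313127 0.15178700359442984 155 [np.float64(83.8), np.float64(66.1), np.float64(59.0), np.float64(48.4)]
grip R [ -0.3519234 257.9274858] deg -19.388163299016025 0.10410325570309156 95 [np.float64(82.0), np.float64(64.4), np.float64(57.3), np.float64(46.8)]
```

apply_moves:
  steps:
    - {"gripper": 1, "x": 0, "y": 0, "z": 0, "roll": 1}
    - {"gripper": 1, "x": 0.24, "y": -1, "z": 0, "roll": 0.02}
    - {"gripper": 1, "x": 0.24, "y": -1, "z": 0, "roll": 0}
    - {"gripper": 1, "x": 0.24, "y": -1, "z": 0, "roll": 0}
    - {"gripper": 1, "x": 0.24, "y": -1, "z": 0, "roll": 0}
    - {"gripper": 1, "x": 0.24, "y": -1, "z": 0, "roll": 0}
    - {"gripper": 1, "x": 0.24, "y": -1, "z": 0, "roll": 0}
    - {"gripper": 1, "x": 0.24, "y": -1, "z": 0, "roll": 0}

```text
clock: 3.25
tool_pos: [0.5664, 0.0765, 0.1704]
eef_rot: [0.986, -0.168, -0.0, 0.0]
ft_force: [0.2, -0.1, -0.0]
grip_width: 0.0939
```

apply_moves:
  steps:
    - {"gripper": 1, "x": 0, "y": -0.58, "z": 0, "roll": 0}
    - {"gripper": 1, "x": 0, "y": 0, "z": 0.9, "roll": 0}
    - {"gripper": 1, "x": 0, "y": 0, "z": 0.9, "roll": 0}
    - {"gripper": 1, "x": 0, "y": 0, "z": 0.7, "roll": 0}
    - {"gripper": 1, "x": 0, "y": 0, "z": 0, "roll": 0}
    - {"gripper": 0.5, "x": 0, "y": 0, "z": 0, "roll": 0}
    - {"gripper": 0.5, "x": 0, "y": 0, "z": 0, "roll": 0}
    - {"gripper": 0.5, "x": 0, "y": 0, "z": 0, "roll": 0}

```text
clock: 4.25
tool_pos: [0.5725, 0.0921, 0.0968]
eef_rot: [0.986, -0.169, 0.001, -0.0]
ft_force: [-0.2, -0.3, 0.2]
grip_width: 0.0673
```

```bash
python3 - <<'E'
from h import *
s=sense();print(s['clock'],s['tool_pos'],heading(s['eef_rot']),s['qpos'],s['ft_force'],s['moment'])
np.savez('pics/w3s.npz',p=s['tool_pos'],q=s['eef_rot'])
snap('wrist','w3')
E
```

```text
4.25 [0.57246645 0.09206023 0.09682053] -19.467208166160393 [ 6.17623756e-02  1.76797821e-01  1.41735735e+00 -1.29031034e-04
  1.54542358e+00  1.97232809e+00] [-0.20501556 -0.33202829  0.19076228] [ 0.0155722  -0.02510615 -0.0062631 ]
```

View pics/w3.png

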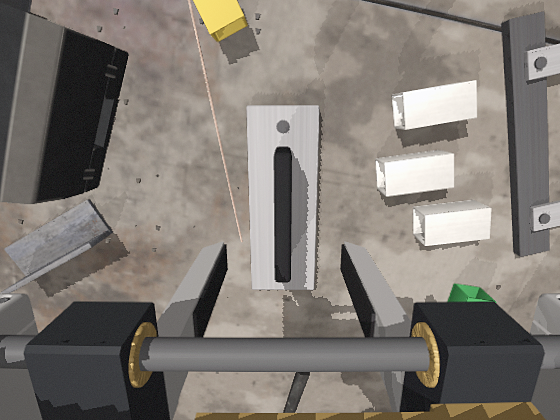

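The grip is centred between the fingers (column ≈283) and its long axis is parallel to the pads. Descending and closing.

apply_moves:
  squeeze: 50
  steps:
    - {"gripper": 0.5, "x": 0, "y": 0, "z": 0.7, "roll": 0}
    - {"gripper": 0.5, "x": 0, "y": 0, "z": 0.7, "roll": 0}
    - {"gripper": 0.5, "x": 0, "y": 0, "z": 0.65, "roll": 0}
    - {"gripper": 0.5, "x": 0, "y": 0, "z": 0, "roll": 0}
    - {"gripper": 0, "x": 0, "y": 0, "z": 0, "roll": 0}
    - {"gripper": 0, "x": 0, "y": 0, "z": 0, "roll": 0}
    - {"gripper": 0, "x": 0, "y": 0, "z": 0, "roll": 0}
    - {"gripper": 0, "x": 0, "y": 0, "z": 0, "roll": 0}

```text
clock: 5.3
tool_pos: [0.5721, 0.0921, 0.0346]
eef_rot: [0.986, -0.169, 0.0, -0.0]
ft_force: [0.4, -0.5, -0.2]
grip_width: 0.0103
```

```bash
python3 - <<'E'
from h import *
s=sense();print(s['clock'],s['tool_pos'],heading(s['eef_rot']),s['ft_force'],s['moment'],s['grip_width'])
E
```

```text
5.3 [0.57209487 0.09208444 0.03463416] -19.47063995915914 [ 0.36163455 -0.48198859 -0.19924947] [ 0.02419508  0.00761823 -0.00814889] 0.010304575106491931
```

apply_moves:
  steps:
    - {"gripper": 0, "x": 0, "y": 0, "z": -0.1, "roll": 0}
    - {"gripper": 0, "x": 0, "y": 0, "z": 0, "roll": -0.45}
    - {"gripper": 0, "x": 0, "y": 0, "z": 0, "roll": -0.45}
    - {"gripper": 0, "x": 0, "y": 0, "z": 0, "roll": -0.45}
    - {"gripper": 0, "x": 0, "y": 0, "z": 0, "roll": 0}
    - {"gripper": 0, "x": 0, "y": 0, "z": 0, "roll": 0}
    - {"gripper": 0, "x": 0, "y": 0, "z": 0, "roll": 0}
    - {"gripper": 0, "x": 0, "y": 0, "z": 0, "roll": 0}

```text
clock: 6.3
tool_pos: [0.5718, 0.0921, 0.0372]
eef_rot: [0.999, -0.052, 0.0, 0.0]
ft_force: [0.3, -0.5, -0.2]
grip_width: 0.0001
```

```bash
python3 - <<'E'
from h import *
s=sense();print(s['clock'],s['tool_pos'],heading(s['eef_rot']),s['ft_force'],s['moment'],s['grip_width'])
np.savez('pics/w4s.npz',p=s['tool_pos'],q=s['eef_rot'])
snap('wrist','w4');snap('top','t4');snap('scene','s4')
E
```

```text
6.3 [0.57183738 0.09207905 0.03716637] -5.985770563147856 [ 0.25879296 -0.4636863  -0.20524954] [0.01085433 0.02075738 0.01376856] 9.0915653153347e-05
```

View pics/w4.png

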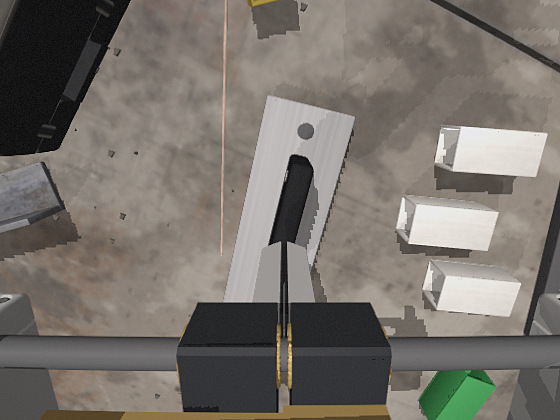

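View pics/s4.png

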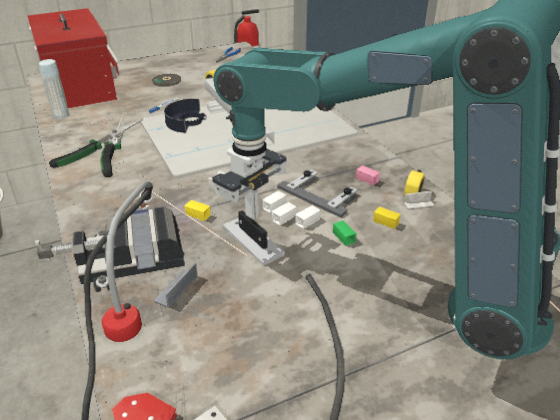

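The fingers shut empty (opening 0). The wrist view shows the closed tips at about (283,245) in front of the grip, and the straightedge has not moved. I'll check where the tips really are in the other views.

```bash
python3 - <<'E'
from h import *
s=np.load('pics/w4s.npz')
for n,f in(('top','t4'),('scene','s4')):
    c=get_calibration(n); img=cv2.imread(f'pics/{f}.png')
    P=np.array([s['p'],s['p']+[0,0,.1],[.5715,.0923,.062],[.5715,.0923,0]])
    q=proj(c,P); print(n,q.round(1))
    a,b=q[0].astype(int); x0=max(a-60,0);y0=max(b-60,0)
    cr=cv2.resize(img[y0:y0+110,x0:x0+130],None,fx=5,fy=5,interpolation=cv2.INTER_CUBIC)
    for k,col in zip(q,[(0,0,255),(0,255,255),(255,0,0),(0,255,0)]): cv2.circle(cr,tuple(((k-[x0,y0])*5).astype(int)),4,col,-1)
    cv2.imwrite(f'pics/{f}c.png',cr)
c=get_calibration('wrist'); T=np.linalg.inv(np.array(c['tool_from_camera']))
for z in(0,-.019,-.05): 
    k=T[:3,:3]@[0,0,z]+T[:3,3]; print(z,c['fx']*k[0]/k[2]+c['cx'],c['fy']*k[1]/k[2]+c['cy'],k)
W=wcloud(c,np.load('pics/w4.npy'),s['p'],s['q']); 
for (u,v) in[(283,250),(283,280),(290,200),(300,165),(280,300),(306,131),(255,200)]: print((u,v),W[v,u].round(4),np.load('pics/w4.npy')[v,u])
E
```

```text
top [[234.7 206.1]
 [232.3 200.2]
 [234.1 204.8]
 [235.5 208.1]]
scene [[251.6 228.5]
 [250.2 194.2]
 [251.3 220.3]
 [252.1 240.5]]
0 282.9781609833388 236.85416502023534 [-0.00044626  0.01944615  0.22728835]
-0.019 282.951609961463 247.66306821192921 [-0.00042729  0.02474796  0.20904306]
-0.05 282.89668773435073 270.0218700202452 [-0.00039635  0.03339827  0.17927444]
(283, 250) [0.5804 0.0911 0.0799] 0.18387704
(283, 280) [0.5799 0.0912 0.1134] 0.15180832
(290, 200) [0.6037 0.0845 0.0609] 0.19544564
(300, 165) [0.6237 0.0767 0.0597] 0.19086818
(280, 300) [0.5804 0.0923 0.131 ] 0.13482846
(306, 131) [0.6398 0.0687 0.0124] 0.23157193
(255, 200) [0.5934 0.1109 0.0112] 0.246795
```

View pics/s4c.png

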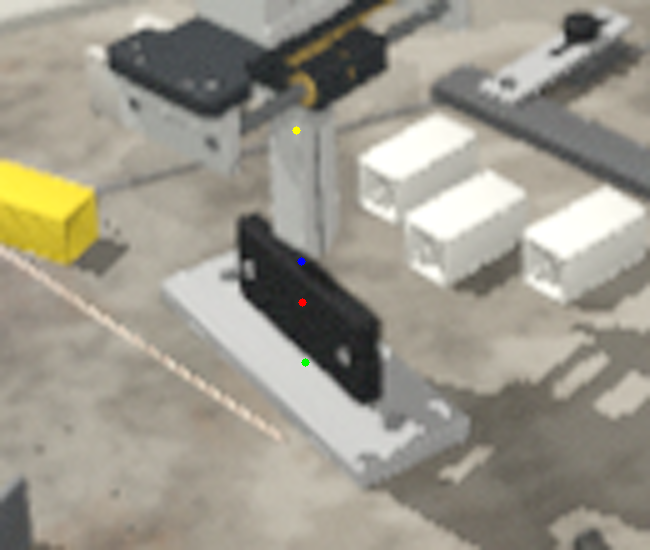

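View pics/t4c.png

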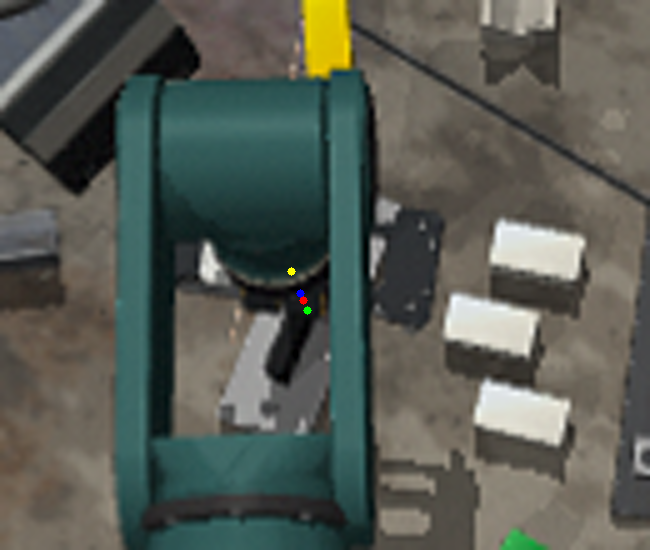

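```bash
python3 - <<'E'
from h import *
c=get_calibration('wrist')
for f in('w2','w3'):
    s=np.load(f'pics/{f}s.npz'); d=np.load(f'pics/{f}.npy'); T=np.array(c['tool_from_camera'])
    P=wcloud(c,d,np.zeros(3),[0,0,0,1])
    for v in range(236,300,5):
        r=P[v]; k=[u for u in range(190,260) if .1<d[v,u]<.215]
        if k: 
            u=k[-1]; print(f,v,u,'tool',(r[u]*1000).round(1))
s=np.load('pics/w4s.npz'); P=wcloud(c,np.load('pics/w4.npy'),np.zeros(3),[0,0,0,1])
for v in range(200,300,6): print('w4',v,(P[v,283]*1000).round(1),(P[v,278]*1000).round(1))
E
```

```text
w2 246 203 tool [  7.6 -46.7 -34.6]
w2 251 203 tool [  4.5 -46.8 -34.9]
w2 256 204 tool [  0.5 -46.9 -33. ]
w2 261 204 tool [ -2.2 -46.9 -34.1]
w2 266 204 tool [ -5.  -46.8 -35.2]
w2 271 203 tool [ -6.2 -46.6 -39.1]
w2 276 201 tool [ -7.3 -46.8 -43.3]
w2 281 198 tool [ -6.2 -46.5 -51.1]
w2 286 196 tool [ -8.  -47.2 -53.4]
w2 291 193 tool [ -6.5 -46.7 -61.2]
w2 296 192 tool [ -7.3 -46.3 -64.8]
w3 246 225 tool [  8.3 -33.5 -36.3]
w3 251 226 tool [  4.6 -33.3 -34.9]
w3 256 226 tool [  1.6 -33.4 -35.3]
w3 261 226 tool [ -1.2 -33.4 -36.1]
w3 266 227 tool [ -5.7 -33.5 -33.5]
w3 271 226 tool [ -7.1 -33.5 -37.4]
w3 276 224 tool [ -6.3 -33.3 -45.1]
w3 281 222 tool [ -5.8 -33.2 -51.8]
w3 286 220 tool [ -5.6 -33.2 -57.5]
w3 291 219 tool [ -7.2 -33.4 -59.9]
w3 296 217 tool [ -7.2 -33.5 -64.9]
w4 200 [ 31.7   0.  -20.7] [19.4 -3.8 26.3]
w4 206 [ 28.7   0.  -23.4] [20.3 -3.5  6.6]
w4 212 [ 25.2   0.  -24.1] [ 21.4  -3.2 -11.5]
w4 218 [ 21.6   0.  -24.6] [ 20.2  -3.  -20.3]
w4 224 [ 17.2   0.  -22.8] [ 17.2  -3.  -22.8]
w4 230 [ 13.8   0.  -24.4] [ 13.5  -3.  -23.4]
w4 236 [  9.9   0.  -24.2] [  9.9  -3.  -24.3]
w4 242 [  5.8   0.  -23.8] [ 10.2  -2.9 -34.8]
w4 248 [  8.5   0.  -39.6] [ 10.3  -2.7 -43.8]
w4 254 [  8.6   0.1 -48. ] [ 10.4  -2.6 -52.2]
w4 260 [  8.7   0.1 -56. ] [ 10.4  -2.5 -59.5]
w4 266 [  8.7   0.1 -63. ] [ 10.3  -2.4 -66.2]
w4 272 [  8.1   0.1 -68.2] [ 10.2  -2.3 -72.4]
w4 278 [  8.8   0.1 -75.7] [  9.9  -2.2 -77.7]
w4 284 [  7.2   0.1 -78.2] [  9.8  -2.1 -83. ]
w4 290 [  4.1   0.1 -78.4] [ 10.   -2.  -88.5]
w4 296 [  1.6   0.1 -79.3] [  9.7  -2.  -92.7]
```

The depth shows the physical fingertips 34–35 mm short of the reported TCP (tool z ≈ −34.5). The same data put the table and the grip top at their right heights, so the fingers closed about 10 mm above the grip. The stated TCP doesn't hold here, so I'll work from the measured tips: tips at z≈34 mm means a TCP reading of about 0.

apply_moves:
  steps:
    - {"gripper": 0.5, "x": 0, "y": 0, "z": 0, "roll": 0.45}
    - {"gripper": 0.5, "x": 0, "y": 0, "z": 0, "roll": 0.45}
    - {"gripper": 0.5, "x": 0, "y": 0, "z": 0, "roll": 0.45}
    - {"gripper": 0.5, "x": 0, "y": 0, "z": 0, "roll": 0}
    - {"gripper": 0.5, "x": 0, "y": 0, "z": 0, "roll": 0}
    - {"gripper": 0.5, "x": 0, "y": 0, "z": 0.4, "roll": 0}
    - {"gripper": 0.5, "x": 0, "y": 0, "z": 0.4, "roll": 0}
    - {"gripper": 0.5, "x": 0, "y": 0, "z": 0, "roll": 0}

```text
clock: 7.45
tool_pos: [0.5701, 0.092, 0.0108]
eef_rot: [0.986, -0.169, -0.002, 0.001]
ft_force: [-0.0, -0.4, 0.6]
grip_width: 0.047
```

```bash
python3 - <<'E'
from h import *
s=sense();print(s['clock'],s['tool_pos'],heading(s['eef_rot']),s['ft_force'],s['moment'],s['grip_width'])
snap('scene','s5'); c=get_calibration('scene'); p=cv2.imread('pics/s5.png')
cv2.imwrite('pics/s5c.png',cv2.resize(p[160:290,190:340],None,fx=4.5,fy=4.5,interpolation=cv2.INTER_CUBIC))
E
```

```text
7.45 [0.5701234  0.09195312 0.01084126] -19.461011552225635 [-0.01298956 -0.36814288  0.63067864] [0.06824649 0.04119509 0.02425846] 0.047046394283636966
```

View pics/s5c.png

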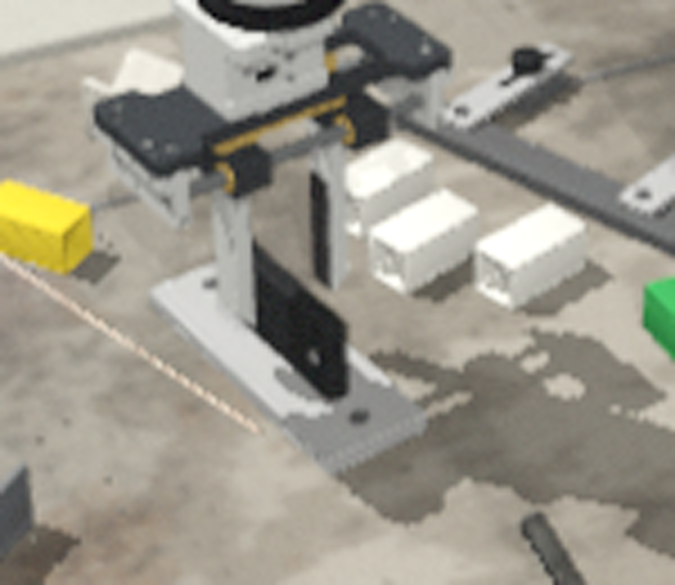

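apply_moves:
  steps:
    - {"gripper": 0.5, "x": 0, "y": 0, "z": 0, "roll": 0}
    - {"gripper": 0.5, "x": 0, "y": 0, "z": 0.35, "roll": 0}
    - {"gripper": 0.5, "x": 0, "y": 0, "z": 0, "roll": 0}
    - {"gripper": 0, "x": 0, "y": 0, "z": 0, "roll": 0}
    - {"gripper": 0, "x": 0, "y": 0, "z": 0, "roll": 0}
    - {"gripper": 0, "x": 0, "y": 0, "z": 0, "roll": 0}
    - {"gripper": 0, "x": 0, "y": 0, "z": 0, "roll": 0}
    - {"gripper": 0, "x": 0, "y": 0, "z": 0, "roll": 0}

```text
clock: 8.5
tool_pos: [0.5722, 0.0925, 0.0029]
eef_rot: [0.986, -0.169, 0.0, -0.0]
ft_force: [1.6, 2.4, 0.3]
grip_width: 0.0139
```

```bash
python3 - <<'E'
from h import *
s=sense();print(s['clock'],s['tool_pos'],heading(s['eef_rot']),s['ft_force'],s['moment'],s['grip_width'],s['qpos'])
E
```

```text
8.5 [0.57218001 0.09245177 0.00294659] -19.46729748689667 [1.6476404  2.41029609 0.28447928] [ 0.26625102 -0.12005899  0.00475958] 0.013874286741640157 [6.20414460e-02 2.41879700e-01 1.53351925e+00 5.24197905e-04
 1.36529035e+00 1.97249921e+00]
```

Gripped: 13.9 mm opening against the 14 mm grip. Lifting slightly and turning parallel to the fence.

apply_moves:
  steps:
    - {"gripper": 0, "x": 0, "y": 0, "z": -0.1, "roll": 0}
    - {"gripper": 0, "x": 0, "y": 0, "z": 0, "roll": 0}
    - {"gripper": 0, "x": 0, "y": 0, "z": 0, "roll": -0.35}
    - {"gripper": 0, "x": 0, "y": 0, "z": 0, "roll": -0.35}
    - {"gripper": 0, "x": 0, "y": 0, "z": 0, "roll": -0.35}
    - {"gripper": 0, "x": 0, "y": 0, "z": 0, "roll": -0.3}
    - {"gripper": 0, "x": 0, "y": 0, "z": 0, "roll": 0}
    - {"gripper": 0, "x": 0, "y": 0, "z": 0, "roll": 0}

```text
clock: 9.5
tool_pos: [0.5714, 0.092, 0.0052]
eef_rot: [0.999, -0.052, -0.0, 0.0]
ft_force: [0.2, -0.6, -4.3]
grip_width: 0.0136
```

```bash
python3 - <<'E'
from h import *
s=sense();print(s['clock'],s['tool_pos'],heading(s['eef_rot']),s['ft_force'],s['moment'],s['grip_width'])
np.savez('pics/w6s.npz',p=s['tool_pos'],q=s['eef_rot'])
snap('wrist','w6');snap('scene','s6')
c=get_calibration('wrist'); W=wcloud(c,np.load('pics/w6.npy'),s['tool_pos'],s['eef_rot'])
p=cv2.imread('pics/s6.png')
cv2.imwrite('pics/s6c.png',cv2.resize(p[160:290,190:340],None,fx=4.5,fy=4.5,interpolation=cv2.INTER_CUBIC))
E
```

```text
9.5 [0.57142253 0.09198532 0.00518921] -6.014113842697923 [ 0.16579011 -0.55648545 -4.27603781] [ 0.01832757 -0.0191539   0.00659379] 0.013613402832881451
```

View pics/s6c.png

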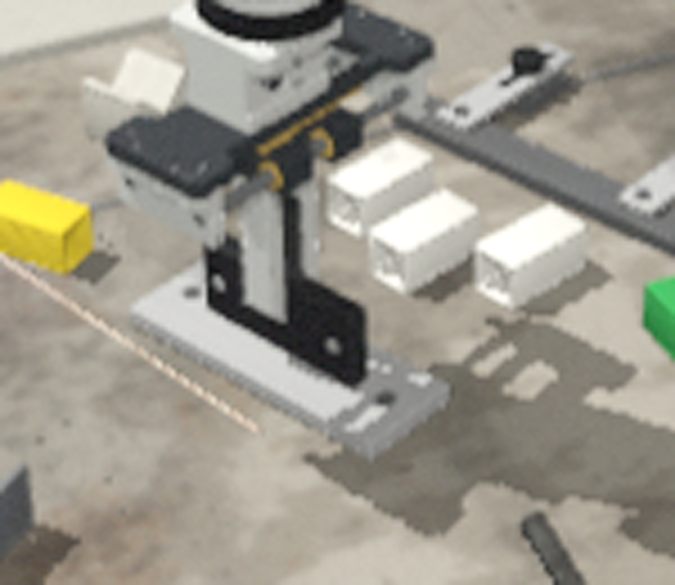

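View pics/w6.png

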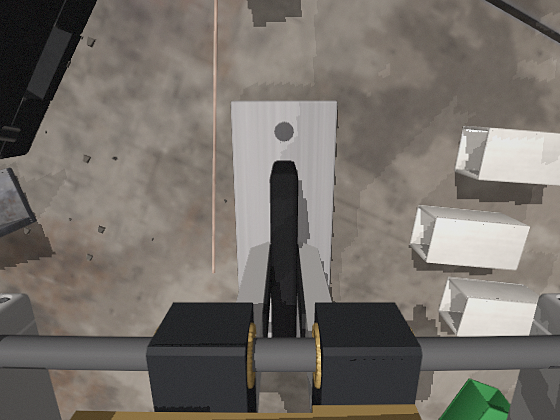

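The straightedge is held square and lifted about 2–3 mm, weighing ≈0.43 kg. Remaining travel to home is about 125 mm in tool +y, with first contact at about 60 mm. Pushing gently, well short of home.

apply_moves:
  steps:
    - {"gripper": 0, "x": 0.12, "y": 0.5, "z": 0, "roll": 0}
    - {"gripper": 0, "x": 0, "y": 0.5, "z": 0, "roll": 0}
    - {"gripper": 0, "x": 0, "y": 0.5, "z": 0, "roll": 0}
    - {"gripper": 0, "x": 0, "y": 0.3, "z": 0, "roll": 0}
    - {"gripper": 0, "x": 0, "y": 0.3, "z": 0, "roll": 0}
    - {"gripper": 0, "x": 0, "y": 0.3, "z": 0, "roll": 0}
    - {"gripper": 0, "x": 0, "y": 0.3, "z": 0, "roll": 0}
    - {"gripper": 0, "x": 0, "y": 0.3, "z": 0, "roll": 0}

```text
clock: 10.6
tool_pos: [0.566, 0.002, 0.0057]
eef_rot: [0.999, -0.052, 0.0, -0.0]
ft_force: [-0.0, 1.1, -4.1]
grip_width: 0.0138
```

apply_moves:
  steps:
    - {"gripper": 0, "x": 0, "y": 0.2, "z": 0, "roll": 0}
    - {"gripper": 0, "x": 0, "y": 0.2, "z": 0, "roll": 0}
    - {"gripper": 0, "x": 0, "y": 0.2, "z": 0, "roll": 0}
    - {"gripper": 0, "x": 0, "y": 0.15, "z": 0, "roll": 0}
    - {"gripper": 0, "x": 0, "y": 0.1, "z": 0, "roll": 0}
    - {"gripper": 0, "x": 0, "y": 0, "z": 0, "roll": 0}
    - {"gripper": 0, "x": 0, "y": 0, "z": 0, "roll": 0}
    - {"gripper": 0, "x": 0, "y": 0, "z": 0, "roll": 0}

```text
clock: 11.6
tool_pos: [0.5633, -0.0232, 0.0056]
eef_rot: [0.999, -0.052, -0.0, 0.0]
ft_force: [-0.5, 0.1, -4.7]
grip_width: 0.0138
```

```bash
cat > st.py <<'E'
from h import *
s=sense(); p=s['tool_pos']*1000; n=np.array([.1045,.9945]); e=np.array([.9945,-.1045])
f=s['ft_force']
print('t',s['clock'],'pos',p.round(2),'hd',round(heading(s['eef_rot']),2),'edge-n',(p[:2]@n-32).round(2),'s',(p[:2]@e).round(1),'Fn',(f[:2]@n).round(2),'Fs',(f[:2]@e).round(2),'Fz',f[2].round(2),'M',s['moment'].round(3),'grip',s['grip_width'].round(4))
E
python3 st.py; python3 - <<'E'
from h import *
s=sense();np.savez('pics/w7s.npz',p=s['tool_pos'],q=s['eef_rot'])
snap('wrist','w7');snap('scene','s7')
p=cv2.imread('pics/s7.png')
cv2.imwrite('pics/s7c.png',cv2.resize(p[150:260,210:370],None,fx=4.8,fy=4.8,interpolation=cv2.INTER_CUBIC))
E
```

```text
Traceback (most recent call last):
  File "st.py", line 4, in <module>
    print('t',s['clock'],'pos',p.round(2),'hd',round(heading(s['eef_rot']),2),'edge-n',(p[:2]@n-32).round(2),'s',(p[:2]@e).round(1),'Fn',(f[:2]@n).round(2),'Fs',(f[:2]@e).round(2),'Fz',f[2].round(2),'M',s['moment'].round(3),'grip',s['grip_width'].round(4))
                                                                                                                                                                                                                                       ^^^^^^^^^^^^^^^^^^^^^
AttributeError: 'float' object has no attribute 'round'
```

View pics/s7c.png

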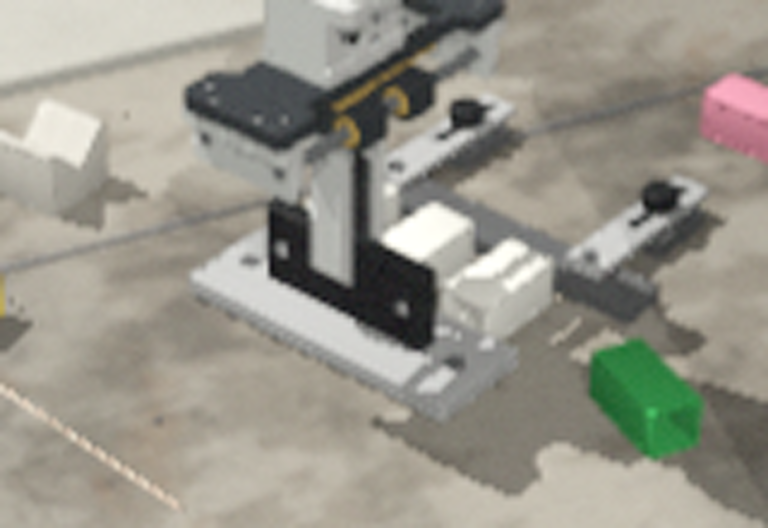

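View pics/w7.png

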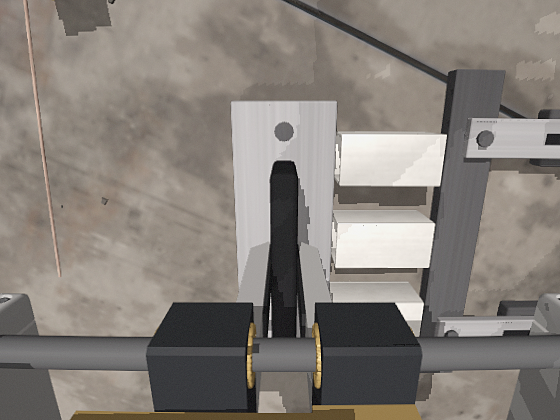

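The wrist view shows all three offcuts squared end-on along the blade (tops at rows 160, 238 and 300), with a gap of about 10 mm to the fence. I'll measure the gap and parallelism from this picture.

```bash
sed -i "s/s\['grip_width'\].round(4)/round(s['grip_width'],4)/" st.py; python3 st.py; cat > gap.py <<'E'
import sys
from h import *
f=sys.argv[1]; s=np.load(f'pics/{f}s.npz'); c=get_calibration('wrist'); p=cv2.imread(f'pics/{f}.png')
g=cv2.GaussianBlur(cv2.cvtColor(p,cv2.COLOR_BGR2GRAY),(3,3),0).astype(float)
def edge(rows,u0,u1,sign,z,w=6):
    L=[]
    for v in rows:
        xc=u0+(u1-u0)*(v-rows[0])/(rows[-1]-rows[0]); a=int(xc-w); dif=sign*(g[v,a+1:a+2*w+1]-g[v,a:a+2*w]); i=int(np.clip(dif.argmax(),1,2*w-2)); q=np.clip(dif[i-1:i+2],0,None)+1e-6
        L.append((a+i-1+.5+(np.arange(3)*q).sum()/q.sum(),v))
    L=np.array(L); return watz(c,L[:,0],L[:,1],z,s['p'],s['q'])[:,:2]*1000
n=np.array([.1045,.9945]); e=np.array([.9945,-.1045])
def fit(P):
    Q=np.c_[P@e,P@n]; k,sd,m=fitline(Q); return k,sd,m
args=eval(sys.argv[2])
for nm,(rows,u0,u1,sg,z) in args.items():
    k,sd,m=fit(edge(list(rows),u0,u1,sg,z)); print(nm,'slope deg rel -6.0:',round(np.degrees(np.arctan(k[0])),2),'n at s=510,562,615:',[round(np.polyval(k,x),2) for x in(510,562,615)],'sd',round(sd,2),m)
E
python3 gap.py w7 "{'fence':(list(range(74,128))+list(range(190,208))+list(range(270,280)),448,433,-1,.012),'bladeL':(range(105,240),231,237,1,.015),'bladeR':(range(104,130),336,336,-1,.015),'o2end':(range(140,180),446,443,-1,.03),'o1end':(range(216,264),433,430,-1,.03)}"
```

```text
t 11.7 pos [563.39 -23.15   5.66] hd -5.96 edge-n 3.85 s 562.7 Fn -0.21 Fs -0.52 Fz -3.44 M [ 0.077 -0.008 -0.007] grip 0.0133
fence slope deg rel -6.0: 3.37 n at s=510,562,615: [np.float64(-69.56), np.float64(-66.5), np.float64(-63.37)] sd 0.44 55
bladeL slope deg rel -6.0: 0.12 n at s=510,562,615: [np.float64(66.61), np.float64(66.72), np.float64(66.83)] sd 0.15 135
bladeR slope deg rel -6.0: -1.02 n at s=510,562,615: [np.float64(6.78), np.float64(5.85), np.float64(4.91)] sd 0.14 26
o2end slope deg rel -6.0: -0.19 n at s=510,562,615: [np.float64(-55.94), np.float64(-56.11), np.float64(-56.29)] sd 0.04 40
o1end slope deg rel -6.0: 0.21 n at s=510,562,615: [np.float64(-56.55), np.float64(-56.36), np.float64(-56.16)] sd 0.14 42
```

```bash
python3 - <<'E'
from h import *
s=np.load('pics/w7s.npz'); c=get_calibration('wrist'); p=cv2.imread('pics/w7.png')
cv2.imwrite('pics/w7c.png',cv2.resize(p[60:320,320:520],None,fx=3,fy=2.3,interpolation=cv2.INTER_CUBIC))
n=np.array([.1045,.9945]); e=np.array([.9945,-.1045])
for u,v in [(448,76),(446,100),(443,130),(437,200),(434,215),(431,275),(426,330),(420,340)]:
    w=watz(c,np.array(float(u)),np.array(float(v)),.012,s['p'],s['q'])[:2]*1000; print(u,v,w.round(1),(w@e).round(1),(w@n).round(1))
# depth profile
W=wcloud(c,np.load('pics/w7.npy'),s['p'],s['q'])*1000
for v in (80,100,120,195,205,275,330): print(v,(W[v,420:470:2,2]).round().astype(int))
E
```

```text
448 76 [ 656.5 -131. ] 666.5 -61.7
446 100 [ 642.9 -130.1] 653.0 -62.2
443 130 [ 625.3 -128.7] 635.3 -62.7
437 200 [ 580.8 -126. ] 590.8 -64.7
434 215 [ 570.7 -124.3] 580.5 -64.0
431 275 [ 526.6 -123.4] 536.6 -67.7
426 330 [ 481.5 -121. ] 491.4 -70.0
420 340 [ 473.1 -116.7] 482.7 -66.6
80 [ -1  -2  -2  -1  -1  -2  -1  -2  -2  -1 -15 -14 -10  -7   3   4   7   9
  11  10  11  13  10  12  10]
100 [-2 -1 -1 -1 -1 -2 -1 -1 -1 -2 -2 -1  1  3  5 10 11 11 11 10 11 12 11 11
 11]
120 [ 0  0 -1  0 -1 -1 -2 -1 -1  0 -1 -1  2  5  8 10 10 11 12 10 12 11 12 11
 12]
195 [-1 -2 -1 -2 -1 -3  0  4  5  8 10 10 11 12 10 10 11 11 11 10 11 11 11 11
 11]
205 [-2 -2  0 -1 -1 -2  3  4  7 10 11 11 10 12 10 12 11 10 10 11 11 11 12 11
 10]
275 [ 0  1  3  8 10 12 11 10 11 11 10 12 11 11 11 11 11 11 11 12 11 11 11 11
 11]
330 [ 10  11  11  10  11  11  12  11  14  16  17  16  17 218  17  18  18  17
  17  16  17  17  17  17  17]
```

View pics/w7c.png

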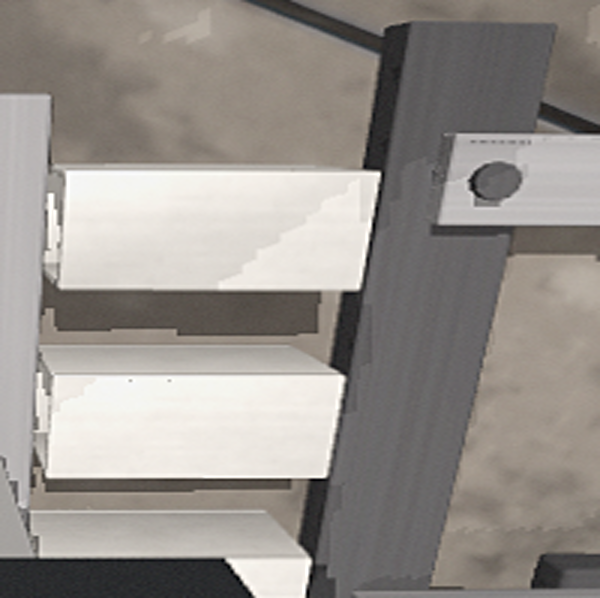

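The crop shows the dark upright face as its own strip, so my edge was its foot at z=0, not z=12. Refitting with both edges.

```bash
python3 gap.py w7 "{'foot':(list(range(74,128))+list(range(192,206))+list(range(270,280)),448,431,-1,.0),'top':(range(76,260),457,433,1,.012),'top2':(range(76,110),456,450,1,.012)}"
python3 - <<'E'
import cv2
g=cv2.cvtColor(cv2.imread('pics/w7.png'),cv2.COLOR_BGR2GRAY)
for v in(80,100,120,196,204,272): print(v,g[v,424:466])
E
python3 gap.py w2 "{'foot?':(list(range(5,182)),285,291,-1,.0),'top?':(range(5,182),285,291,-1,.012)}"
python3 - <<'E'
import cv2
g=cv2.cvtColor(cv2.imread('pics/w2.png'),cv2.COLOR_BGR2GRAY)
for v in(50,80,110,130): print(v,g[v,276:300])
E
```

```text
foot slope deg rel -6.0: 3.37 n at s=510,562,615: [np.float64(-75.22), np.float64(-72.16), np.float64(-69.03)] sd 0.47 55
top slope deg rel -6.0: 0.35 n at s=510,562,615: [np.float64(-67.07), np.float64(-66.76), np.float64(-66.44)] sd 0.31 184
top2 slope deg rel -6.0: -0.22 n at s=510,562,615: [np.float64(-65.61), np.float64(-65.8), np.float64(-66.01)] sd 0.09 34
80 [143 140 140 140 140 138 139 139 137 137 134 133 134 138 133 115  92  64
  53  54  54  54  53  45  45  39  48  43  46  43  41  63  88  97  91  90
  89  88  88  94  93  92]
100 [141 139 138 139 138 138 138 139 139 138 136 134 133 134 134 136 135 138
 140 146 119  51  36  40  45  45  42  47  52  82  95  94  91  91  91  90
  92  93  95  93  91  92]
120 [140 142 141 142 143 143 141 139 140 142 139 138 138 136 136 137 138 134
  76  37  45  46  38  46  41  38  77  91  95  93  93  90  92  89  91  94
  91  92  91  92  94  96]
196 [ 82  75 131 146 142 140 144 152 100  45  39  39  39  47  47  40  81  95
  97  95 107 104 104 105 105 104 101 106 104 105 106 105 105 101 105 106
 101 103 101 101 101 101]
204 [ 72  68 128 143 140 140 14
[... 277 characters left out ...]
7 104 104 101  99
 103 105 102 105 105 106]
foot? slope deg rel -6.0: -0.03 n at s=510,562,615: [np.float64(-66.43), np.float64(-66.46), np.float64(-66.49)] sd 0.3 174
top? slope deg rel -6.0: -0.04 n at s=510,562,615: [np.float64(-66.32), np.float64(-66.35), np.float64(-66.39)] sd 0.3 175
50 [177 177 175 177 178 180 185 137 115 113 106 112 112 115 114 115 117 111
 112 115 111 107 112 107]
80 [150 155 156 162 159 154 152 155 158 115 118 112 113 111 115 111 113 114
 113 113 114 115 111 110]
110 [157 157 154 155 156 155 155 145 133 132 123 115 115 113 113 111 110 115
 110 110 111 111 116 114]
130 [157 154 154 153 154 153 156 151 152 152 153 157 112 111 112 112 110 113
 110 110 110 111 115 112]
```

Face fitted at n≈−66.5, heading −5.9±0.2°; the blade heading is −5.96°. The gap is about 10 mm. I'll approach in small steps.

apply_moves:
  steps:
    - {"gripper": 0, "x": 0, "y": 0.07, "z": 0, "roll": 0}
    - {"gripper": 0, "x": 0, "y": 0.07, "z": 0, "roll": 0}
    - {"gripper": 0, "x": 0, "y": 0.07, "z": 0, "roll": 0}
    - {"gripper": 0, "x": 0, "y": 0.04, "z": 0, "roll": 0}
    - {"gripper": 0, "x": 0, "y": 0.03, "z": 0, "roll": 0}
    - {"gripper": 0, "x": 0, "y": 0, "z": 0, "roll": 0}
    - {"gripper": 0, "x": 0, "y": 0, "z": 0, "roll": 0}
    - {"gripper": 0, "x": 0, "y": 0, "z": 0, "roll": 0}

```text
clock: 12.7
tool_pos: [0.5625, -0.0317, 0.0057]
eef_rot: [0.999, -0.052, -0.0, 0.0]
ft_force: [-0.2, 0.2, -4.6]
grip_width: 0.0134
```

```bash
python3 st.py
```

```text
t 12.7 pos [562.51 -31.75   5.66] hd -5.97 edge-n -4.79 s 562.7 Fn 0.21 Fs -0.24 Fz -4.58 M [-0.012 -0.016  0.035] grip 0.0134
```

apply_moves:
  steps:
    - {"gripper": 0, "x": 0, "y": 0.007, "z": 0, "roll": 0}
    - {"gripper": 0, "x": 0, "y": 0.007, "z": 0, "roll": 0}
    - {"gripper": 0, "x": 0, "y": 0.007, "z": 0, "roll": 0}
    - {"gripper": 0, "x": 0, "y": 0.007, "z": 0, "roll": 0}
    - {"gripper": 0, "x": 0, "y": 0, "z": 0, "roll": 0}
    - {"gripper": 0, "x": 0, "y": 0, "z": 0, "roll": 0}
    - {"gripper": 0, "x": 0, "y": 0, "z": 0, "roll": 0}
    - {"gripper": 0, "x": 0, "y": 0, "z": 0, "roll": 0}

```text
clock: 13.7
tool_pos: [0.5625, -0.0323, 0.0057]
eef_rot: [0.999, -0.052, 0.0, 0.0]
ft_force: [-0.0, 1.7, -4.1]
grip_width: 0.0137
```

```bash
python3 st.py
```

```text
t 13.7 pos [562.48 -32.32   5.71] hd -5.97 edge-n -5.36 s 562.8 Fn 1.67 Fs -0.2 Fz -4.13 M [0.325 0.03  0.038] grip 0.0137
```

apply_moves:
  steps:
    - {"gripper": 0, "x": 0, "y": 0.007, "z": 0, "roll": 0}
    - {"gripper": 0, "x": 0, "y": 0.007, "z": 0, "roll": 0}
    - {"gripper": 0, "x": 0, "y": 0.007, "z": 0, "roll": 0}
    - {"gripper": 0, "x": 0, "y": 0, "z": 0, "roll": 0}
    - {"gripper": 0, "x": 0, "y": 0, "z": 0, "roll": 0}
    - {"gripper": 0, "x": 0, "y": 0, "z": 0, "roll": 0}
    - {"gripper": 0, "x": 0, "y": 0, "z": 0, "roll": 0}
    - {"gripper": 0, "x": 0, "y": 0, "z": 0, "roll": 0}

```text
clock: 14.7
tool_pos: [0.5624, -0.033, 0.0057]
eef_rot: [0.999, -0.052, 0.0, 0.0]
ft_force: [0.4, 0.5, -4.2]
grip_width: 0.0136
```

```bash
python3 st.py
```

```text
t 14.7 pos [562.43 -33.02   5.71] hd -5.97 edge-n -6.06 s 562.8 Fn 0.52 Fs 0.39 Fz -4.16 M [ 0.26  -0.116 -0.042] grip 0.0136
```

apply_moves:
  steps:
    - {"gripper": 0, "x": 0, "y": 0.007, "z": 0, "roll": 0}
    - {"gripper": 0, "x": 0, "y": 0.007, "z": 0, "roll": 0}
    - {"gripper": 0, "x": 0, "y": 0.007, "z": 0, "roll": 0}
    - {"gripper": 0, "x": 0, "y": 0, "z": 0, "roll": 0}
    - {"gripper": 0, "x": 0, "y": 0, "z": 0, "roll": 0}
    - {"gripper": 0, "x": 0, "y": 0, "z": 0, "roll": 0}
    - {"gripper": 0, "x": 0, "y": 0, "z": 0, "roll": 0}
    - {"gripper": 0, "x": 0, "y": 0, "z": 0, "roll": 0}

```text
clock: 15.7
tool_pos: [0.5624, -0.0334, 0.0057]
eef_rot: [0.999, -0.052, 0.0, -0.0]
ft_force: [2.2, 3.7, -3.1]
grip_width: 0.0136
```

```bash
python3 st.py
```

```text
t 15.7 pos [562.41 -33.39   5.72] hd -5.97 edge-n -6.43 s 562.8 Fn 3.91 Fs 1.84 Fz -3.09 M [ 0.759 -0.191 -0.029] grip 0.0136
```

apply_moves:
  steps:
    - {"gripper": 0, "x": 0, "y": 0.007, "z": 0, "roll": 0}
    - {"gripper": 0, "x": 0, "y": 0.007, "z": 0, "roll": 0}
    - {"gripper": 0, "x": 0, "y": 0, "z": 0, "roll": 0}
    - {"gripper": 0, "x": 0, "y": 0, "z": 0, "roll": 0}
    - {"gripper": 0, "x": 0, "y": 0, "z": 0, "roll": 0}
    - {"gripper": 0, "x": 0, "y": 0, "z": 0, "roll": 0}
    - {"gripper": 0, "x": 0, "y": 0, "z": 0, "roll": 0}
    - {"gripper": 0, "x": 0, "y": 0, "z": 0, "roll": 0}

```text
clock: 16.7
tool_pos: [0.5624, -0.0334, 0.0057]
eef_rot: [0.999, -0.052, 0.0, -0.0]
ft_force: [1.3, 5.9, -2.9]
grip_width: 0.0136
```

```bash
python3 st.py
```

```text
t 16.7 pos [562.41 -33.42   5.74] hd -5.96 edge-n -6.47 s 562.8 Fn 6.01 Fs 0.63 Fz -2.88 M [ 1.103 -0.248 -0.062] grip 0.0136
```

apply_moves:
  steps:
    - {"gripper": 0, "x": 0, "y": 0.007, "z": 0, "roll": 0.01}
    - {"gripper": 0, "x": 0, "y": 0.007, "z": 0, "roll": 0}
    - {"gripper": 0, "x": 0, "y": 0.007, "z": 0, "roll": 0}
    - {"gripper": 0, "x": 0, "y": 0.007, "z": 0, "roll": 0}
    - {"gripper": 0, "x": 0, "y": 0, "z": 0, "roll": 0}
    - {"gripper": 0, "x": 0, "y": 0, "z": 0, "roll": 0}
    - {"gripper": 0, "x": 0, "y": 0, "z": 0, "roll": 0}
    - {"gripper": 0, "x": 0, "y": 0, "z": 0, "roll": 0}

```text
clock: 17.7
tool_pos: [0.5624, -0.0335, 0.0058]
eef_rot: [0.999, -0.053, 0.0, -0.001]
ft_force: [0.9, 6.0, -3.2]
grip_width: 0.0134
```

```bash
python3 st.py; python3 st.py
```

```text
t 17.7 pos [562.44 -33.5    5.84] hd -6.05 edge-n -6.54 s 562.9 Fn 6.08 Fs 0.24 Fz -3.21 M [ 1.462 -0.176 -0.026] grip 0.0134
t 17.7 pos [562.44 -33.5    5.84] hd -6.05 edge-n -6.54 s 562.9 Fn 6.08 Fs 0.24 Fz -3.21 M [ 1.462 -0.176 -0.026] grip 0.0134
```

apply_moves:
  steps:
    - {"gripper": 0, "x": 0, "y": 0.007, "z": 0, "roll": 0}
    - {"gripper": 0, "x": 0, "y": 0, "z": 0, "roll": 0}
    - {"gripper": 0, "x": 0, "y": 0, "z": 0, "roll": 0}
    - {"gripper": 0, "x": 0, "y": 0, "z": 0, "roll": 0}
    - {"gripper": 0, "x": 0, "y": 0, "z": 0, "roll": 0}
    - {"gripper": 0, "x": 0, "y": 0, "z": 0, "roll": 0}
    - {"gripper": 0, "x": 0, "y": 0, "z": 0, "roll": 0}
    - {"gripper": 0, "x": 0, "y": 0, "z": 0, "roll": 0}

```text
clock: 18.7
tool_pos: [0.5624, -0.0335, 0.0059]
eef_rot: [0.999, -0.053, 0.0, -0.001]
ft_force: [0.6, 7.6, -2.3]
grip_width: 0.0136
```

```bash
python3 st.py; python3 - <<'E'
from h import *
s=sense(); print(s['joint_torque'].round(2), s['eef_rot'].round(5))
snapshot('wrist')
s=sense(); print(s['clock'],s['ft_force'],s['moment'])
snap('wrist','w8'); s=sense(); print(s['clock'],s['ft_force'],s['moment'])
E
```

```text
t 18.7 pos [562.45 -33.5    5.85] hd -6.05 edge-n -6.54 s 562.9 Fn 7.65 Fs -0.17 Fz -2.3 M [ 1.558 -0.267 -0.024] grip 0.0136
[-3.840e+00 -3.839e+01 -2.921e+01 -2.500e+00  1.000e-02 -2.000e-02] [ 9.9861e-01 -5.2730e-02  2.8000e-04 -1.3600e-03]
18.75 [ 1.54576756  6.66759771 -2.90083294] [ 1.54054269 -0.23273479 -0.00945197]
18.8 [ 1.81273189  6.64078724 -3.80049472] [ 1.55887475 -0.26144868 -0.03010952]
```

View pics/w8.png

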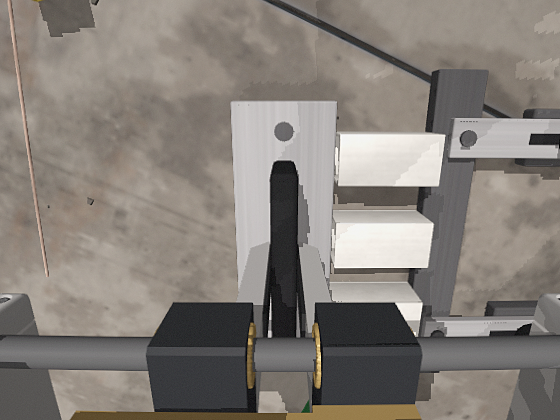

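Force noise is about ±0.7 N. J1 torque (3.84/0.562 ≈ 6.8 N) agrees with the force reading, and the yaw moment is about 0, so the load is balanced. Stiffness is about 3.5 N/mm. Pressing on.

apply_moves:
  steps:
    - {"gripper": 0, "x": 0, "y": 0.007, "z": 0, "roll": 0}
    - {"gripper": 0, "x": 0, "y": 0.007, "z": 0, "roll": 0}
    - {"gripper": 0, "x": 0, "y": 0.007, "z": 0, "roll": 0}
    - {"gripper": 0, "x": 0, "y": 0.007, "z": 0, "roll": 0}
    - {"gripper": 0, "x": 0, "y": 0.005, "z": 0, "roll": 0}
    - {"gripper": 0, "x": 0, "y": 0, "z": 0, "roll": 0}
    - {"gripper": 0, "x": 0, "y": 0, "z": 0, "roll": 0}
    - {"gripper": 0, "x": 0, "y": 0, "z": 0, "roll": 0}

```text
clock: 19.8
tool_pos: [0.5624, -0.0335, 0.0059]
eef_rot: [0.999, -0.053, 0.0, -0.002]
ft_force: [1.9, 8.3, -3.5]
grip_width: 0.0136
```

```bash
echo "print('J1/x',(-s['joint_torque'][0]/s['tool_pos'][0]).round(2))">>st.py; python3 st.py
```

```text
t 19.8 pos [562.42 -33.54   5.92] hd -6.04 edge-n -6.59 s 562.8 Fn 8.43 Fs 1.0 Fz -3.53 M [ 1.916 -0.298  0.039] grip 0.0136
J1/x 8.6
```

apply_moves:
  steps:
    - {"gripper": 0, "x": 0, "y": 0.01, "z": 0, "roll": 0}
    - {"gripper": 0, "x": 0, "y": 0.01, "z": 0, "roll": 0}
    - {"gripper": 0, "x": 0, "y": 0.01, "z": 0, "roll": 0}
    - {"gripper": 0, "x": 0, "y": 0.01, "z": 0, "roll": 0}
    - {"gripper": 0, "x": 0, "y": 0.01, "z": 0, "roll": 0}
    - {"gripper": 0, "x": 0, "y": 0, "z": 0, "roll": 0}
    - {"gripper": 0, "x": 0, "y": 0, "z": 0, "roll": 0}
    - {"gripper": 0, "x": 0, "y": 0, "z": 0, "roll": 0}

```text
clock: 20.8
tool_pos: [0.5624, -0.0336, 0.006]
eef_rot: [0.999, -0.053, 0.0, -0.003]
ft_force: [1.3, 10.0, -2.1]
grip_width: 0.0137
```

```bash
python3 st.py
```

```text
t 20.8 pos [562.43 -33.62   6.03] hd -6.03 edge-n -6.67 s 562.8 Fn 10.13 Fs 0.2 Fz -2.11 M [ 2.568 -0.331 -0.02 ] grip 0.0137
J1/x 11.27
```

apply_moves:
  steps:
    - {"gripper": 0, "x": 0, "y": 0.01, "z": 0, "roll": 0}
    - {"gripper": 0, "x": 0, "y": 0.01, "z": 0, "roll": 0}
    - {"gripper": 0, "x": 0, "y": 0.01, "z": 0, "roll": 0}
    - {"gripper": 0, "x": 0, "y": 0, "z": 0, "roll": 0}
    - {"gripper": 0, "x": 0, "y": 0, "z": 0, "roll": 0}
    - {"gripper": 0, "x": 0, "y": 0, "z": 0, "roll": 0}
    - {"gripper": 0, "x": 0, "y": 0, "z": 0, "roll": 0}
    - {"gripper": 0, "x": 0, "y": 0, "z": 0, "roll": 0}

```text
clock: 21.8
tool_pos: [0.5624, -0.0337, 0.0061]
eef_rot: [0.999, -0.053, 0.001, -0.004]
ft_force: [1.5, 12.1, -1.6]
grip_width: 0.0135
```

```bash
python3 st.py;python3 - <<'E'
from h import *
s=sense();np.savez('pics/w9s.npz',p=s['tool_pos'],q=s['eef_rot'])
p,d=snap('wrist','w9')
q=cv2.imread('pics/w9.png');cv2.imwrite('pics/w9c.png',cv2.resize(q[90:320,300:500],None,fx=3.5,fy=2.6,interpolation=cv2.INTER_CUBIC))
E
python3 st.py
```

```text
t 21.8 pos [562.43 -33.66   6.09] hd -6.02 edge-n -6.71 s 562.9 Fn 12.23 Fs 0.22 Fz -1.56 M [ 2.863 -0.383 -0.042] grip 0.0135
J1/x 12.88
t 21.85 pos [562.45 -33.67   6.11] hd -6.02 edge-n -6.71 s 562.9 Fn 11.85 Fs -0.03 Fz -1.75 M [ 2.865 -0.33  -0.066] grip 0.0137
J1/x 12.88
```

View pics/w9c.png

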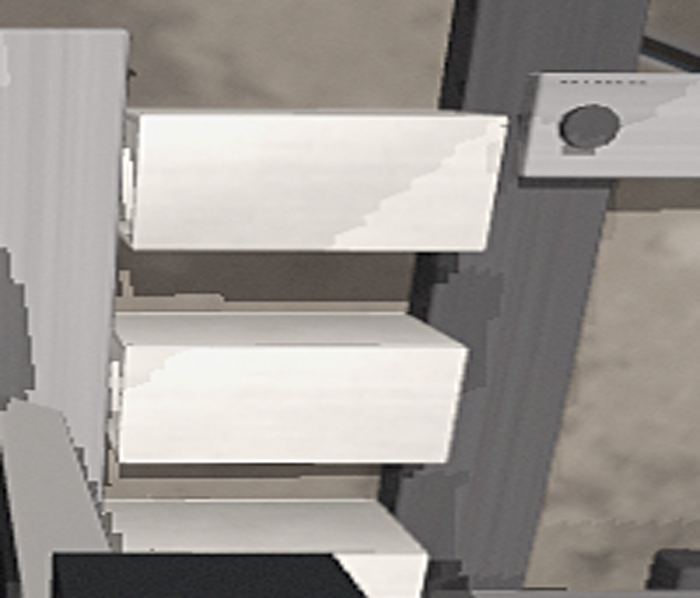

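About 12.4 N in all, with the centre of pressure within ≈4 mm of the middle. All three look seated on both the blade and the fence. A last slight increase with a trim of the yaw, held for a second, for margin.

apply_moves:
  steps:
    - {"gripper": 0, "x": 0, "y": 0.01, "z": 0, "roll": 0.01}
    - {"gripper": 0, "x": 0, "y": 0.01, "z": 0, "roll": 0}
    - {"gripper": 0, "x": 0, "y": 0, "z": 0, "roll": 0}
    - {"gripper": 0, "x": 0, "y": 0, "z": 0, "roll": 0}
    - {"gripper": 0, "x": 0, "y": 0, "z": 0, "roll": 0}
    - {"gripper": 0, "x": 0, "y": 0, "z": 0, "roll": 0}
    - {"gripper": 0, "x": 0, "y": 0, "z": 0, "roll": 0}
    - {"gripper": 0, "x": 0, "y": 0, "z": 0, "roll": 0}

```text
clock: 22.85
tool_pos: [0.5624, -0.0337, 0.0061]
eef_rot: [0.999, -0.053, 0.001, -0.005]
ft_force: [2.7, 14.5, -1.1]
grip_width: 0.0137
```

```bash
python3 st.py
```

```text
t 22.85 pos [562.43 -33.7    6.13] hd -6.1 edge-n -6.74 s 562.9 Fn 14.71 Fs 1.21 Fz -1.09 M [ 3.148 -0.385 -0.012] grip 0.0137
J1/x 14.02
```

About 14.2 N, yaw moment ≈0, held for 0.75 s. Now drawing back, slowly at first.

apply_moves:
  steps:
    - {"gripper": 0, "x": 0, "y": -0.04, "z": 0, "roll": 0}
    - {"gripper": 0, "x": 0, "y": -0.04, "z": 0, "roll": 0}
    - {"gripper": 0, "x": 0, "y": -0.05, "z": 0, "roll": 0}
    - {"gripper": 0, "x": 0, "y": -0.05, "z": 0, "roll": 0}
    - {"gripper": 0, "x": 0, "y": -0.05, "z": 0, "roll": 0}
    - {"gripper": 0, "x": 0, "y": -0.1, "z": 0, "roll": 0}
    - {"gripper": 0, "x": 0, "y": -0.2, "z": 0, "roll": 0}
    - {"gripper": 0, "x": 0, "y": -0.4, "z": 0, "roll": 0}

```text
clock: 23.85
tool_pos: [0.5646, -0.0114, 0.0055]
eef_rot: [0.999, -0.054, -0.0, 0.0]
ft_force: [-0.0, -0.2, -3.7]
grip_width: 0.0137
```

apply_moves:
  steps:
    - {"gripper": 0, "x": 0, "y": -0.5, "z": 0, "roll": 0}
    - {"gripper": 0, "x": 0, "y": -0.5, "z": 0, "roll": 0}
    - {"gripper": 0, "x": 0, "y": -0.5, "z": 0, "roll": 0}
    - {"gripper": 0, "x": 0, "y": -0.5, "z": 0, "roll": 0}
    - {"gripper": 0, "x": 0, "y": -0.5, "z": 0, "roll": 0}
    - {"gripper": 0, "x": 0, "y": -0.5, "z": 0, "roll": 0}
    - {"gripper": 0, "x": 0, "y": -0.3, "z": 0, "roll": 0}
    - {"gripper": 0, "x": 0, "y": 0, "z": 0, "roll": 0}

```text
clock: 24.85
tool_pos: [0.5754, 0.0877, 0.0056]
eef_rot: [0.999, -0.053, -0.0, 0.0]
ft_force: [-0.3, -0.5, -4.5]
grip_width: 0.0134
```

```bash
python3 st.py;python3 - <<'E'
from h import *
s=sense();np.savez('pics/w10s.npz',p=s['tool_pos'],q=s['eef_rot'])
snap('wrist','w10')
c=get_calibration('wrist');W=wcloud(c,np.load('pics/w10.npy'),s['tool_pos'],s['eef_rot'])*1000
for v,u in[(150,245),(150,320),(200,245),(200,320),(110,245),(110,320)]: print(u,v,np.median(W[v-3:v+4,u-3:u+4].reshape(-1,3),0).round(1))
E
```

```text
t 24.85 pos [575.37  87.74   5.58] hd -6.11 edge-n 115.38 s 563.0 Fn -0.53 Fs -0.22 Fz -4.54 M [-0.    -0.014 -0.018] grip 0.0134
J1/x -0.91
245 150 [637.7 104.7  13.4]
320 150 [632.8  58.6  13.4]
245 200 [606.1 109.2  13.3]
320 200 [601.2  61.1  13.4]
245 110 [661.3 101.4  13.2]
320 110 [656.5  56.8  13.3]
```

View pics/w10.png

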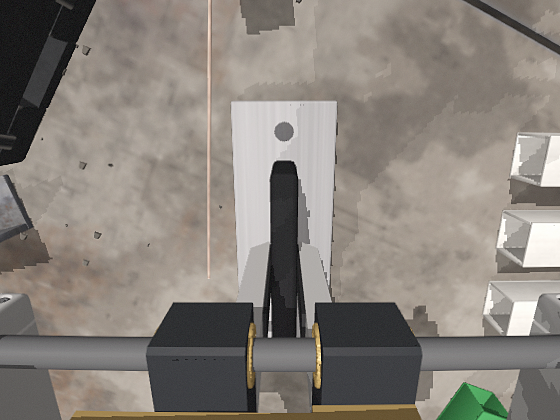

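The straightedge is clear of the row, level, about 2.6 mm up. Checking the row from the top camera before releasing.

```bash
cat > row.py <<'E'
from h import *
import sys
f=sys.argv[1]; snap('top',f); c=get_calibration('top'); W=cloud(c,np.load(f'pics/{f}.npy'))*1000; z=W[...,2]
n=np.array([.1045,.9945]); e=np.array([.9945,-.1045])
m=np.zeros(z.shape,np.uint8); b=(slice(180,250),slice(265,312)); m[b]=((z>23)&(z<38))[b]
k,l,st,ct=cv2.connectedComponentsWithStats(m,connectivity=4)
for i in range(1,k):
    if st[i,4]<60: continue
    r=cv2.minAreaRect(W[l==i][:,:2].astype(np.float32)); q=np.array(r[0]); print(st[i],np.round(r[0],1),np.round(r[1],1),round(r[2],1),'s',round(q@e,1),'n',round(q@n,1))
p=cv2.imread(f'pics/{f}.png'); cv2.imwrite(f'pics/{f}c.png',cv2.resize(p[160:270,200:350],None,fx=5,fy=5,interpolation=cv2.INTER_CUBIC))
E
python3 row.py t10
```

```text
[284 192  19  11 160] [ 610.6 -102.4] [59.8 30.9] 83.3 s 617.9 n -38.0
[283 207  18  12 161] [557.4 -96.7] [59.6 30.3] 84.7 s 564.4 n -37.9
[280 224  19  11 161] [502.3 -90.8] [59.2 31. ] 83.3 s 509.0 n -37.8
```

View pics/t10c.png

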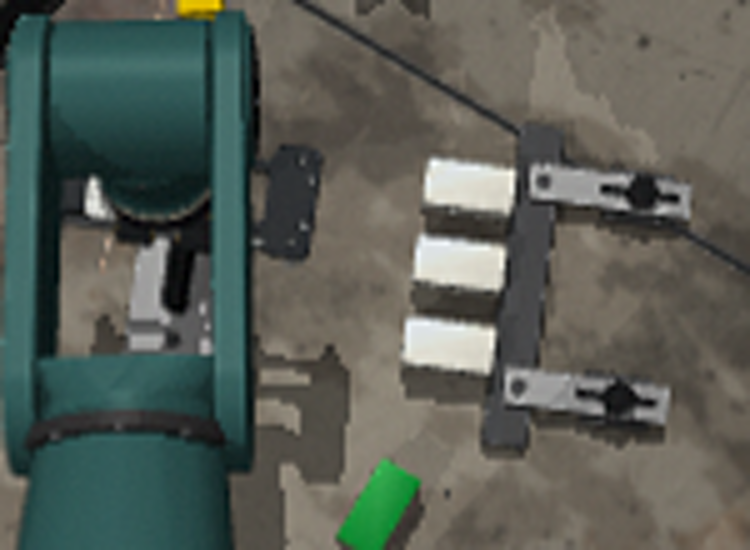

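The row is seated, in line within ≈0.2 mm, with square angles about 83.3–84.7° against the fence normal of 84°. Lowering the straightedge.

apply_moves:
  steps:
    - {"gripper": 0, "x": 0, "y": 0, "z": 0.03, "roll": 0}
    - {"gripper": 0, "x": 0, "y": 0, "z": 0.03, "roll": 0}
    - {"gripper": 0, "x": 0, "y": 0, "z": 0.01, "roll": 0}
    - {"gripper": 0, "x": 0, "y": 0, "z": 0.01, "roll": 0}
    - {"gripper": 0, "x": 0, "y": 0, "z": 0, "roll": 0}
    - {"gripper": 0, "x": 0, "y": 0, "z": 0, "roll": 0}
    - {"gripper": 0, "x": 0, "y": 0, "z": 0, "roll": 0}
    - {"gripper": 0, "x": 0, "y": 0, "z": 0, "roll": 0}

```text
clock: 25.95
tool_pos: [0.5754, 0.0871, 0.0033]
eef_rot: [0.999, -0.054, 0.0, 0.0]
ft_force: [-0.0, 1.3, -4.3]
grip_width: 0.0134
```

```bash
python3 st.py
```

```text
t 25.95 pos [575.38  87.12   3.26] hd -6.17 edge-n 114.77 s 563.1 Fn 1.25 Fs -0.16 Fz -4.3 M [ 0.104 -0.008  0.092] grip 0.0134
J1/x 0.0
```

Still hanging, or just touching. A little lower.

apply_moves:
  steps:
    - {"gripper": 0, "x": 0, "y": 0, "z": 0.01, "roll": 0}
    - {"gripper": 0, "x": 0, "y": 0, "z": 0.01, "roll": 0}
    - {"gripper": 0, "x": 0, "y": 0, "z": 0.01, "roll": 0}
    - {"gripper": 0, "x": 0, "y": 0, "z": 0, "roll": 0}
    - {"gripper": 0, "x": 0, "y": 0, "z": 0, "roll": 0}
    - {"gripper": 0, "x": 0, "y": 0, "z": 0, "roll": 0}
    - {"gripper": 0, "x": 0, "y": 0, "z": 0, "roll": 0}
    - {"gripper": 0, "x": 0, "y": 0, "z": 0, "roll": 0}

```text
clock: 26.95
tool_pos: [0.5754, 0.0871, 0.0029]
eef_rot: [0.999, -0.054, 0.0, 0.0]
ft_force: [-4.2, 0.5, 3.4]
grip_width: 0.0136
```

```bash
python3 st.py
```

```text
t 26.95 pos [575.4   87.11   2.91] hd -6.17 edge-n 114.76 s 563.1 Fn 0.03 Fs -4.18 Fz 3.45 M [-0.048  0.708  0.033] grip 0.0136
J1/x 0.16
```

apply_moves:
  steps:
    - {"gripper": 0.5, "x": 0, "y": 0, "z": 0, "roll": 0}
    - {"gripper": 0.5, "x": 0, "y": 0, "z": 0, "roll": 0}
    - {"gripper": 0.5, "x": 0, "y": 0, "z": 0, "roll": 0}
    - {"gripper": 0.5, "x": 0, "y": 0, "z": -0.2, "roll": 0}
    - {"gripper": 0.5, "x": 0, "y": 0, "z": -0.5, "roll": 0}
    - {"gripper": 0.5, "x": 0, "y": 0, "z": -0.9, "roll": 0}
    - {"gripper": 0.5, "x": 0, "y": 0, "z": -0.9, "roll": 0}
    - {"gripper": 0.5, "x": 0, "y": 0, "z": -0.9, "roll": 0}

```text
clock: 27.95
tool_pos: [0.5758, 0.0871, 0.1068]
eef_rot: [0.999, -0.054, 0.001, -0.0]
ft_force: [0.5, -0.0, -0.3]
grip_width: 0.0468
```

apply_moves:
  steps:
    - {"gripper": 0.5, "x": 0, "y": 0, "z": -0.9, "roll": 0}
    - {"gripper": 0.5, "x": 0, "y": 0, "z": -0.9, "roll": 0}
    - {"gripper": 0.5, "x": 0, "y": 0, "z": -0.5, "roll": 0}
    - {"gripper": 0.5, "x": 0, "y": 0, "z": 0, "roll": 0}
    - {"gripper": 0.5, "x": 0, "y": 0, "z": 0, "roll": 0}
    - {"gripper": 0.5, "x": 0, "y": 0, "z": 0, "roll": 0}
    - {"gripper": 0.5, "x": 0, "y": 0, "z": 0, "roll": 0}
    - {"gripper": 0.5, "x": 0, "y": 0, "z": 0, "roll": 0}

```text
clock: 28.95
tool_pos: [0.5752, 0.0871, 0.1729]
eef_rot: [0.999, -0.054, -0.0, 0.0]
ft_force: [-0.2, 0.4, -0.1]
grip_width: 0.0467
```

```bash
python3 st.py; python3 row.py t11; python3 - <<'E'
from h import *
s=sense();np.savez('pics/w11s.npz',p=s['tool_pos'],q=s['eef_rot'])
snap('wrist','w11')
c=get_calibration('wrist');W=wcloud(c,np.load('pics/w11.npy'),s['tool_pos'],s['eef_rot'])*1000; z=W[...,2]
m=np.zeros(z.shape,np.uint8); m[60:240,200:340]=((z>5)&(z<18))[60:240,200:340]
k,l,st,_=cv2.connectedComponentsWithStats(m);i=1+st[1:,4].argmax();P=W[l==i];print(cv2.minAreaRect(P[:,:2].astype(np.float32)),np.median(P[:,2]))
print('plane',np.linalg.lstsq(np.c_[P[:,:2],np.ones(len(P))],P[:,2],rcond=None)[0])
E
```

```text
t 28.95 pos [575.17  87.11 172.86] hd -6.17 edge-n 114.73 s 562.9 Fn 0.37 Fs -0.24 Fz -0.08 M [ 0.087 -0.011  0.014] grip 0.0467
J1/x -0.0
[284 192  19  11 162] [ 610.8 -102.3] [59.9 32.2] 83.7 s 618.1 n -37.9
[283 207  18  12 165] [557.9 -96.8] [59.8 30.3] 84.1 s 565.0 n -37.9
[280 224  19  11 166] [502.6 -90.8] [59.3 30.8] 83.5 s 509.4 n -37.8
((586.849365234375, 85.45420837402344), (64.11248016357422, 155.92910766601562), 83.83078002929688) 10.66312314617543
plane [ 7.13940701e-05 -1.62575650e-03  1.07647808e+01]
```

View pics/w11.png

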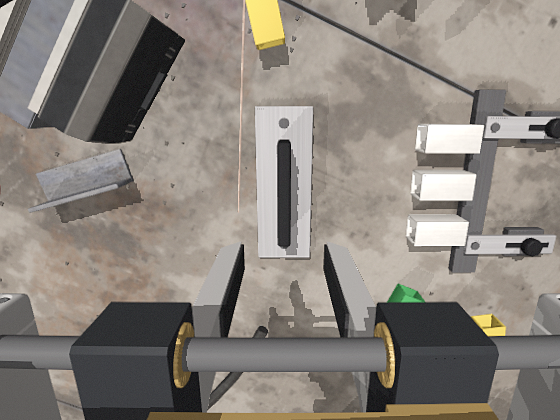

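The straightedge lies flat at its starting height and is released. The row is unchanged, about 120 mm from the blade edge, and the gripper is well clear. Handing in.

```bash
python3 -c "
from cell import *
print(finish_job()); print(sense()['clock'])"
```

```text
the job is handed in; nothing more can be done
None
the job is handed in; nothing more can be done
```

I gripped the straightedge, pushed the three offcuts end-on to the fence and pressed them home. I then drew it back about 12 cm, laid it flat and let go, and handed the job in at about 29 s of the 56 s allowed. `finish_job` gave no verdict.

**First grasp missed:** the fingers closed empty above the grip, touching nothing. Wrist depth put the real fingertips about 34.5 mm short of the stated TCP. I re-grasped with that offset, and the opening read 13.9 mm on the 14 mm grip.

**Pressing:** the push rose in small steps to about 14 N. The force sensor read 14.7 N and joint 1 torque gave 14.0 N. The yaw moment was about zero, so the load was balanced end to end. The share on each offcut, the middle one in particular, could not be measured directly.

**Last checks:**

| Check | Result |
|---|---|
| Offcut centres level | within about 0.1 mm (limit 2.5 mm) |
| Offcut angles to fence normal (about 84°) | 83.5–84.1° |
| Straightedge | flat and released, centre about 180 mm from the nearest offcut's centre |
| Bystanders | those in the last wrist view looked undisturbed; I did not measure them |

One fence-line fit disagreed by 3.4°. It had picked the foot of the face instead of its top edge, and refitting on the top edge agreed with the other fits.

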